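# Set out the hand weights and rack the splint blanks

## Task

Get the bay ready for the next hand patient: lift the handle of the stock bin to tip it well up so that all the wooden hand weights gather in its low corner, and, with it still tipped, scoop every weight out of that corner into the kidney dish. Lower the bin back to level without letting it slam, and slide each tan splint blank from the cooling rest upright and fully home into an empty groove of the slotted stand, about midway along it, one to a groove. Never let a blank fall flat, and leave the other things on the counter alone.

Things in the scene. Friction and masses are not known exactly. Their poses are not given: they have to be found in the camera images.
- bin_stand: fixed white stand under the tipping stock bin, base 300 x 150 x 12 mm. Origin on the counter straight below the bin's hinge; +x runs along the bin from the hinge end to the handle end, +y along the hinge.
- tip (a joint): how far the bin is tipped about the hinge at its bottom edge (rad): 0 level, 0.85 the stop; it rises as the handle end is lifted. The hinge is stiff (about 1.5 N m of friction): the bin stays at whatever angle it is left. About 10 to 15 N up at the handle lifts it; a gentle push or pull down lowers it.
- bin_hinge (a point): a point on the hinge line, mid width, 22 mm above the counter: bottom outer edge of the bin's low end. Its axes turn with the bin (x along the bin floor to the handle, y along the hinge, z out of the floor).
- bin_corner (a point): middle of the inner corner between the bin's floor and its hinge-end wall, where the weights gather when it is tipped; 5 mm along and 5 mm above bin_hinge. Axes turn with the bin. Inside, the bin is 250 mm long, 116 mm wide and 55 mm deep, walls 5 mm; a clear cover lies over the last 45 mm at the handle end.
- bin_handle (a point): middle of the steel bar handle, a round bar 12 mm thick and 90 mm long parallel to the hinge, its centre line 45 mm out from the bin's end wall (39 mm free gap); 305 mm along and 45 mm above bin_hinge in the bin's axes. Can be pinched from above across the bar; it turns in the fingers as the bin tips.
- weight0: small beech dumbbell (hand weight), one of two or three alike: a bar 14 mm thick and 68 mm long between two discs 50 mm across and 16 mm thick, 100 mm long in all, about 110 g. Origin at the middle of the bar, 25 mm above what it lies on; y runs along the bar, the weight rolls about it (so x and z point anywhere). It starts in the bin, lying across it. May be absent.
- weight1: small beech dumbbell (hand weight), one of two or three alike: a bar 14 mm thick and 68 mm long between two discs 50 mm across and 16 mm thick, 100 mm long in all, about 110 g. Origin at the middle of the bar, 25 mm above what it lies on; y runs along the bar, the weight rolls about it (so x and z point anywhere). It starts in the bin, lying across it. May be absent.
- weight2: small beech dumbbell (hand weight), one of two or three alike: a bar 14 mm thick and 68 mm long between two discs 50 mm across and 16 mm thick, 100 mm long in all, about 110 g. Origin at the middle of the bar, 25 mm above what it lies on; y runs along the bar, the weight rolls about it (so x and z point anywhere). It starts in the bin, lying across it. May be absent.
- dish: stainless kidney dish, fixed, 250 x 150 x 42 mm, wall 3 mm, floor 3 mm. Origin under its centre; x along its length, the dent is on its -y side (20 mm deep at the middle). Weights fit side by side lying across it (along its y), for example 55 mm apart.
- rack: slotted clear acrylic stand, fixed, 130 mm (x) x 195 mm (y) x 47 mm. Origin under its centre. Five grooves run along its x, 34 mm apart along y, each 9 mm wide and 35 mm deep, their floor 12 mm above the counter; the middle and both outer grooves are taken by fixed coloured squares 70 mm tall (tops 82 mm above the counter).
- groove_left (a point): centre of the floor of the empty groove on the stand's +y side. Axes as the stand's.
- groove_right (a point): centre of the floor of the empty groove on the stand's -y side. Axes as the stand's.
- rest: white cooling rest, fixed, 100 x 116 x 40 mm, with two loose grooves along its x, 10 mm wide and 30 mm deep, at y = -30 and +30 mm, their floor 10 mm above the counter. Origin under its centre.
- blank0: tan splint blank, a stiff square plate 120 x 120 x 6 mm, 100 g, one of two alike, standing upright in the cooling rest. Origin at the middle of its bottom edge; x along that edge, y through its thickness, z up the plate.
- blank1: tan splint blank, a stiff square plate 120 x 120 x 6 mm, 100 g, one of two alike, standing upright in the cooling rest. Origin at the middle of its bottom edge; x along that edge, y through its thickness, z up the plate.
- exerciser: red spring grip exerciser, 135 mm long, lying flat; bystander, to be left alone. Origin on its underside.
- cap: hard black fingertip cap, 22 mm wide, 31 mm tall; bystander, to be left alone. Origin on its underside.
- pulley: brass pulley wheel, 36 mm across, 12 mm thick, lying flat; bystander, to be left alone. Origin on its underside.
- tape: ring-shaped roll of blue tape, 90 mm across, 25 mm thick, lying flat; bystander, to be left alone. Origin on its underside.
Mind the look-alikes: they are no part of the job. What is shaped like the weight0 but purple is not meant.

How it is judged (in metres and radians):
On the way, in this order (a step that is already met when the one before it is completed fails the run):
1. the bin is tipped (more than 0.5 rad) and all weights lie gathered in its low corner (bars within 150 mm of it) (value of joint tip above 0.5 rad and x of weight0 in the frame of bin_corner between 0 and 0.15 m and z of weight0 in the frame of bin_corner between 0 and 0.08 m and x of weight1 in the frame of bin_corner between 0 and 0.15 m and z of weight1 in the frame of bin_corner between 0 and 0.08 m and x of weight2 in the frame of bin_corner between 0 and 0.15 m and z of weight2 in the frame of bin_corner between 0 and 0.08 m), for 0.3 s.
2. all weights are in the kidney dish while the bin is still tipped (more than 0.4 rad) (x of weight0 in the frame of dish between -0.115 and 0.115 m and y of weight0 in the frame of dish between -0.07 and 0.07 m and z of each of weight0, weight1, weight2 in the frame of dish below 0.08 m and x of weight1 in the frame of dish between -0.115 and 0.115 m and y of weight1 in the frame of dish between -0.07 and 0.07 m and x of weight2 in the frame of dish between -0.115 and 0.115 m and y of weight2 in the frame of dish between -0.07 and 0.07 m and value of joint tip above 0.4 rad), for 0.2 s.
At the end, for the whole second after the job is handed in: All weights at rest in the kidney dish (within its walls, bar less than 80 mm above the counter); the bin level again (below 0.06 rad); every blank standing upright (within 0.12 rad) in an empty groove of the stand, on its floor (within 5 mm), within 25 mm of the groove's middle (x of weight0 in the frame of dish between -0.115 and 0.115 m and y of weight0 in the frame of dish between -0.07 and 0.07 m and z of each of weight0, weight1, weight2 in the frame of dish below 0.08 m and x of weight1 in the frame of dish between -0.115 and 0.115 m and y of weight1 in the frame of dish between -0.07 and 0.07 m and x of weight2 in the frame of dish between -0.115 and 0.115 m and y of weight2 in the frame of dish between -0.07 and 0.07 m and linear speed of each of weight0, weight1, weight2 below 0.06 m/s and z of blank0 in the frame of rack between 0.005 and 0.017 m and x of blank0 in the frame of rack between -0.025 and 0.025 m and y of blank0 in the frame of rack between -0.06 and 0.06 m and angle between the y axis of each of blank0, blank1 and the y axis of rack, either way round below 0.12 rad and angle between each of blank0, blank1's own z axis and vertical below 0.12 rad and linear speed of each of blank0, blank1 below 0.03 m/s and z of blank1 in the frame of rack between 0.005 and 0.017 m and x of blank1 in the frame of rack between -0.025 and 0.025 m and y of blank1 in the frame of rack between -0.06 and 0.06 m and value of joint tip below 0.06 rad); the robot touches nothing.
It fails at once if the bin slams down (falls faster than 1.5 rad/s) (velocity of joint tip below -1.5 rad/s).
It fails at once if a blank falls flat (angle between any of blank0, blank1's own z axis and vertical above 1.2 rad).
It fails at once if a bystander is moved more than 30 mm (distance of any of exerciser, cap, pulley, tape from where it was at the start of the episode above 0.03 m).
Of weight0, weight1, weight2 only 2 to 3 are there at a start; the rules pass over those that are not, and their reading is None.
At some moment in a run one of weight0, weight1, weight2 may be knocked a few centimetres aside while the robot is not near it.
It also fails if it takes over 210 s, if anything falls off the work surface, if the arm or the gripper's body presses on something with over 40 N, if the wrist force passes 120 N, or if a joint passes its speed limit or range.

## Robot

A 6-joint arm with a two-finger parallel gripper is mounted at the origin on the work surface. World frame = base frame: x ahead of the robot, y to its left, z up, the work surface at z = 0. Lengths are in mm, angles in rad, forces in N, time in s.
With the tool pointing down it reaches from about 400 to 925 mm from the base axis. Payload 12.5 kg.
Tool frame: the origin (TCP) lies at the very end of the fingers, on their centre line; the grasp point (between the pads) lies env.grip_point_offset behind it (env.grip_point_offset is the distance from the TCP to the grasp point, in mm); y points along the fingers, z is the direction in which the jaws open and shut, and the axes are right-handed (so a half turn about y gives the same grasp; the last joint's range is limited). The gripper opens to 95 mm and grips with 3 to 60 N. Pads are 20 mm wide; open, the fingers measure 119 mm over their backs; the gripper's body (75 mm by 180 mm) begins 59 mm behind the grasp point.
Start: joints at [-1.446, 0.491, 1.559, -0, 1.092, -0.106], TCP at [142.995, -608.442, 190.861] pointing down, gripper open.
Joint ranges: [-3.1, 3.1], [-0.84, 2.19], [0.05, 2.79], [-1.13, 4.28], [0.06, 2.93], [-2.69, 2.69]. Speed limits (rad/s): [2.22, 2.22, 2.79, 3.14, 3.14, 3.14].

## Interface

Orientations are given as [roll, pitch, yaw] about the fixed x, y, z axes, in that order (R = Rz(yaw) Ry(pitch) Rx(roll)).
In Python, from cell import readout, read_camera, env, nets gives the robot as it stands.
- The arm moves only by the tool apply_moves, never from a script. Its argument "increments" is a list of rows, each a list of 3 entries, a list of its own where there are three numbers: the shift along the tool's x, y, z in cm, then the turn, a rotation vector about the tool's x, y, z in degrees, then the finger opening in cm, from 0 to 9.51. A call has exactly 5 rows; each row shifts and turns the pose as measured when the row begins, along the tool's axes as they then stand; what a row does not reach is not made up. A row lasts 1/8 s, in which the tool goes at most 62.5 mm and 10.7 degrees, less where a joint would pass 70% of its speed; a pose out of reach is approached as far as the arm can. A call with a gripper value outside its range is refused whole. The fingers move at their own pace and stop on an object; the grip force is fixed at half the most. Time passes only in rows, so rows that do not move let the fingers close, or fill a call up. It gives the time, the measured TCP pose, the force and the opening at its end, in the units of the state.
- readout.state(): the state, without advancing time (a new reading comes with each control period).
- read_camera(name): name is "side" or "top"; returns a dict with "img" (480x640x3 uint8, red, green, blue), "vfov" (degrees; the focal length in pixels is half the picture's height over the tangent of half this angle, whatever the lens; pixels are square), "cx", "cy" (the principal point, pixels), "distortion" ([k1, k2, p1, p2, k3] as OpenCV has them; the pictures are not rectified), "rvec" (rotation vector, rad) and "tvec" (3), from world to camera coordinates, as OpenCV has them. Camera axes: x right, y down, z forward; pixel columns grow to the right and rows downward; lengths in mm; the calibration is good to about 2 mm. A picture is of the moment at which its call begins. There is no depth.
- env.job_done(): hands the job in, once; it reports no verdict.
Trained networks look in a picture, given as the dict that the camera call returned (one of the last four; its "shot" number tells which), for a name from the list of things; names that differ only in an ending like _2 or _b are one class to them, and where a whole thing is asked for, a point or a joint stands for the part that bears it (a point fixed in the world has none). Each returns a list of dicts, best first, with "confidence" (0 to 1); they miss things now and then, are a little off and sometimes report something else, mostly with a low value. They report only what shows in the picture. A call takes as long as a camera call. They do not tell look-alikes from the thing itself.
- nets.look_for(picture, thing): "point" ([x, y, z] in mm, in the coordinates of the camera as it stood for that picture, good to about 4 mm: the middle of the surface that is visible of it).
- nets.mark_of(picture, thing): "point" ([x, y, z] in mm, in the coordinates of the camera as it stood for that picture, good to about 4 mm: a listed point, or the origin of a listed thing).
The state is a dict: "t": time; "joints": joint angles; "qvel": joint speeds; "tau": joint torques, N m; "eef_pos": TCP position; "tcp_rot": TCP orientation; "ft_force": force on the tool from outside, world axes, zero at the start; "moment": the same for the moment, N m; "opening": opening from 0.0 (shut) to 1.0 (fully open).
Only numpy, scipy, OpenCV 4.12 (cv2) and the standard library are available. Lean on these libraries where they do the work, as an engineer would, in place of code of your own. Each camera call takes 0.05 s, during which the arm holds its last target. There are 200 camera calls.

## Working session

There is one attempt and no reset: what is moved stays moved. The work goes in short steps, Python scripts to look and compute and a tool call to move; the robot and the scene stay as the last step left them, time stands still between calls to the robot, and variables do not carry over. Pictures are saved under pics/ and viewed, about 12 in all and at most 16, crops included, and the job is handed in when it is done.

Besides the shell and the picture viewer there is one more tool, called after "Call:" by a JSON object that holds its "method" and its "body". apply_moves: Moves the arm, as the interface text tells. Its arguments: {"type":"object","properties":{"increments":{"type":"array"}},"required":["increments"]}

```bash
mkdir -p pics; ls; cat > h.py <<'E'
import numpy as np, cv2, sys
from cell import readout, read_camera, env, nets
from scipy.spatial.transform import Rotation as R
def ext(c): 
    return cv2.Rodrigues(np.array(c["rvec"],float))[0], np.array(c["tvec"],float).reshape(3)
def K(c):
    f=240/np.tan(np.radians(c["vfov"])/2); return np.array([[f,0,c["cx"]],[0,f,c["cy"]],[0,0,1.]])
def toW(c,p):
    r,t=ext(c); return r.T@(np.array(p)-t)
def px(c,P):
    return cv2.projectPoints(np.array(P,float).reshape(-1,1,3),np.array(c["rvec"],float),np.array(c["tvec"],float),K(c),np.array(c["distortion"],float))[0].reshape(-1,2)
def pxW(c,uv,z):
    r,t=ext(c); n=cv2.undistortPoints(np.array(uv,float).reshape(-1,1,2),K(c),np.array(c["distortion"],float)).reshape(-1,2)
    d=np.c_[n,np.ones(len(n))]@r; o=-r.T@t
    return o+d*((z-o[2])/d[:,2])[:,None]
def save(c,n,crop=None,s=1):
    im=c["img"][:,:,::-1]
    if crop: im=im[crop[1]:crop[3],crop[0]:crop[2]]
    cv2.imwrite("pics/"+n,cv2.resize(im,None,fx=s,fy=s,interpolation=cv2.INTER_CUBIC))
def find(c,names,which="mark_of",k=3):
    for n in names:
        for d in getattr(nets,which)(c,n)[:k]:
            w=toW(c,d["point"]); print(n,round(d["confidence"],2),w.round(0),px(c,w)[0].round(0))
def st():
    s=readout.state(); print("t",round(s["t"],2),"p",np.round(s["eef_pos"],1),"rpy",np.round(s["tcp_rot"],3),"F",np.round(s["ft_force"],1),"op",round(s["opening"],3),"q",np.round(s["joints"],2)); return s
E
cat > a.py <<'E'
from h import *
st(); print(env.grip_point_offset)
for n in ("side","top"):
    c=read_camera(n); save(c,n+"0.png"); r,t=ext(c); print(n,"cam at",(-r.T@t).round(),"axis",r[2].round(2))
    find(c,["bin_stand","bin_hinge","bin_corner","bin_handle","weight0","dish","rack","groove_left","groove_right","rest","blank0"])
E
python3 a.py
```

```text
pics
t 0.0 p [ 143.  -608.1  190.3] rpy [-1.572  0.    -2.911] F [0.6 0.4 0. ] op 0.999 q [-1.45  0.49  1.56  0.    1.09 -0.11]
18.8
side cam at [ 199. -947.  810.] axis [ 0.25  0.75 -0.61]
bin_stand 0.58 [ 633. -127.    1.] [396. 278.]
bin_stand 0.49 [447.  24.  -3.] [297. 253.]
bin_hinge 0.76 [ 627. -126.   23.] [394. 271.]
bin_corner 0.84 [ 630. -122.   29.] [395. 268.]
bin_handle 0.94 [616. 176.  67.] [345. 184.]
bin_handle 0.37 [447.  22.   2.] [297. 252.]
weight0 0.95 [626.  19.  54.] [371. 222.]
weight0 0.94 [ 643. -474.   28.] [482. 394.]
weight0 0.93 [624. -71.  57.] [385. 244.]
dish 0.64 [511. 348.  -1.] [289. 179.]
rack 0.92 [ 500. -324.    3.] [372. 357.]
groove_left 0.86 [ 496. -297.   16.] [366. 343.]
groove_right 0.68 [ 492. -370.   14.] [378. 373.]
rest 0.71 [443.  24.   1.] [296. 252.]
blank0 0.84 [449.  -5.  12.] [302. 256.]
top cam at [ 332.  -29. 1352.] axis [ 0.12  0.01 -0.99]
bin_stand 0.57 [ 627. -129.    1.] [366. 189.]
bin_hinge 0.98 [ 630. -129.   23.] [366. 185.]
bin_corner 0.81 [ 634. -124.   26.] [364. 183.]
bin_handle 0.94 [614. 174.  67.] [232. 190.]
weight0 0.9 [623. -68.  48.] [341. 186.]
weight0 0.87 [ 643. -467.   24.] [511. 178.]
weight0 0.75 [615.  94.  54.] [268. 190.]
dish 0.72 [506. 353.   3.] [160. 242.]
dish 0.54 [705. 266.  -2.] [199. 159.]
dish 0.53 [ 494. -364.   12.] [469. 243.]
rack 0.59 [ 495. -333.   -1.] [455. 244.]
groove_left 0.65 [ 499. -292.   12.] [438. 241.]
groove_right 0.94 [ 494. -364.   10.] [469. 243.]
groove_right 0.72 [448.  -4.  13.] [313. 265.]
rest 0.88 [448.  22.   0.] [302. 265.]
blank0 0.9 [453.  51.   8.] [289. 263.]
blank0 0.78 [448.  -3.  11.] [313. 265.]
blank0 0.31 [624. -69.  49.] [341. 186.]
```

View pics/side0.png

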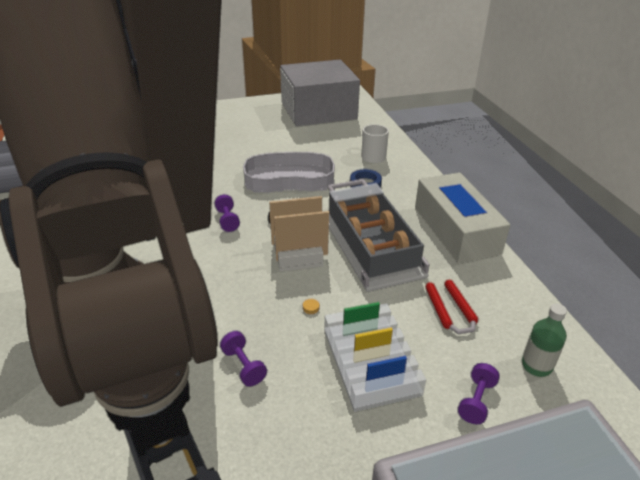

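View pics/top0.png

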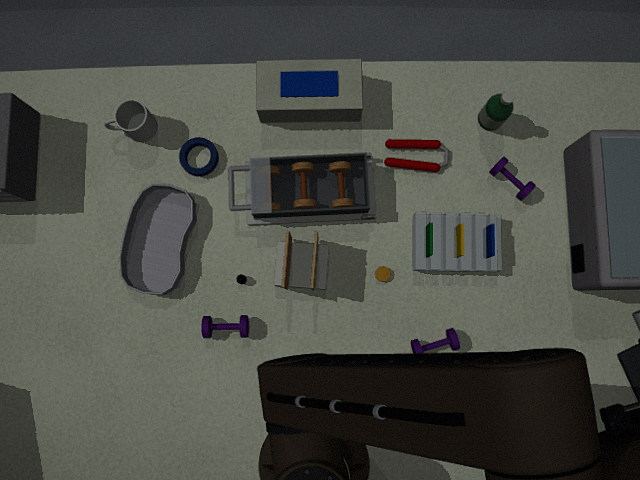

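The wooden weights (in the bin, top picture at 341,186; 304,186; about 272,188) fit the description. The purple dumbbells at (226,326), (437,342) and (512,180) are look-alikes. The black cap is at (241,279) and the brass pulley at (384,274). I'm setting out above the handle.

Call:
{"method": "apply_moves", "body": {"increments": [[[0,-6,0],[0,10.6,0],4],[[-3.9,0,-4.2],[0,0,0],4],[[-3.9,0,-4.2],[0,0,0],4],[[-3.9,0,-4.2],[0,0,0],4],[[-3.9,0,-4.2],[0,0,0],4]]}}

```text
t: 1.82
eef_pos: [293.9, -432.4, 252.2]
tcp_rot: [-1.57, 0.001, -3.108]
ft_force: [0.1, 0.1, -0.2]
opening: 0.531
```

Call:
{"method": "apply_moves", "body": {"increments": [[[-3.9,0,-4.2],[0,0,0],4],[[-3.9,0,-4.2],[0,0,0],4],[[-3.9,0,-4.2],[0,0,0],4],[[-3.9,0,-4.2],[0,0,0],4],[[-3.9,0,-4.2],[0,0,0],4]]}}

```text
t: 2.45
eef_pos: [487.0, -208.2, 253.5]
tcp_rot: [-1.568, 0.003, -3.109]
ft_force: [0.4, -0.6, -0.1]
opening: 0.42
```

```bash
cat > m.py <<'E'
from h import *
from scipy.spatial.transform import Rotation as R
def go(P,yaw,tilt=0):
    """target TCP P, yaw; tilt about tool x. prints shift in tool axes (cm) and rotvec (deg)"""
    s=st(); Rc=R.from_euler("xyz",s["tcp_rot"]); Rt=R.from_euler("z",yaw)*R.from_euler("x",-np.pi/2+tilt)
    d=Rc.inv().apply(np.array(P)-s["eef_pos"])/10; rv=(Rc.inv()*Rt).as_rotvec(degrees=True)
    print("shift cm",d.round(2),"rot deg",rv.round(1), "|d|",np.linalg.norm(d).round(2))
if __name__=="__main__": go([float(v) for v in sys.argv[1:4]],float(sys.argv[4]),float(sys.argv[5]) if len(sys.argv)>5 else 0)
E
python3 m.py 615 175 180 -3.097
python3 - <<'E'
import cv2
a=cv2.imread("pics/side0.png")[130:290,200:440]; cv2.imwrite("pics/crop1.png",cv2.resize(a,None,fx=3.3,fy=3.3,interpolation=cv2.INTER_CUBIC))
E
```

```text
t 2.45 p [ 487.  -208.2  253.5] rpy [-1.568e+00  3.000e-03 -3.109e+00] F [ 0.4 -0.6 -0.1] op 0.42 q [-0.53  0.29  1.71 -0.    1.14  1.01]
shift cm [-14.02   7.3  -37.9 ] rot deg [-0.2 -0.7 -0.2] |d| 41.07
```

View pics/crop1.png

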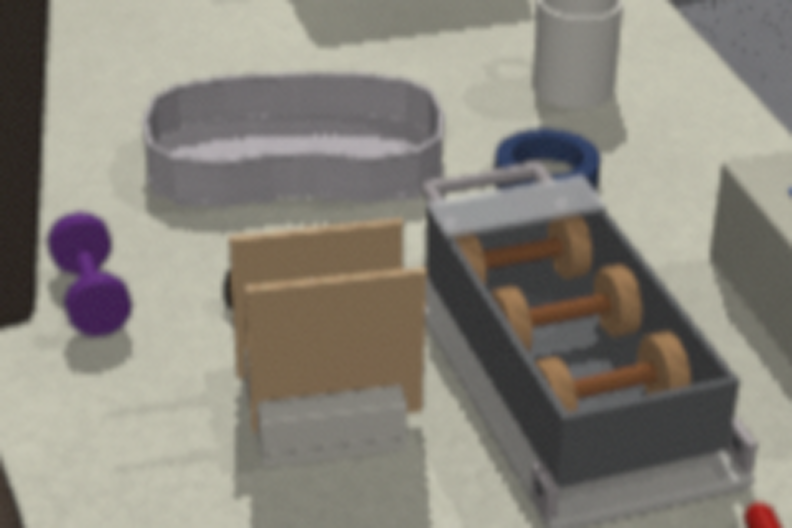

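The crop shows three wooden weights lying across the bin, with the handle at its far end by the blue tape.

Call:
{"method": "apply_moves", "body": {"increments": [[[-2.0,0,-5.4],[0,-0.7,0],4],[[-2.0,0,-5.4],[0,0,0],4],[[-2.0,0,-5.4],[0,0,0],4],[[-2.0,0,-5.4],[0,0,0],4],[[-2.0,0.5,-5.4],[0,0,0],4]]}}

```text
t: 3.08
eef_pos: [578.8, 74.9, 248.7]
tcp_rot: [-1.567, 0.006, -3.096]
ft_force: [0.5, -0.9, -0.0]
opening: 0.42
```

Call:
{"method": "apply_moves", "body": {"increments": [[[-2.0,0.5,-5.4],[0,0,0],4],[[-2.0,3,-5.4],[0,0,0],4],[[0,3,0],[0,0,0],4],[[0,0,0],[0,0,0],4],[[0,0,0],[0,0,0],4]]}}

```text
t: 3.7
eef_pos: [614.5, 188.8, 184.7]
tcp_rot: [-1.568, 0.008, -3.091]
ft_force: [0.8, 0.5, -0.0]
opening: 0.417
```

```bash
python3 m.py 615 175 52 -3.097; python3 - <<'E'
from h import *
c=read_camera("side"); find(c,["bin_handle","bin_hinge","bin_stand"]); c=read_camera("top"); save(c,"top1.png",(100,100,420,320),2.4); find(c,["bin_handle","bin_hinge","bin_stand"])
E
```

```text
t 3.7 p [614.5 188.8 184.7] rpy [-1.568  0.008 -3.091] F [ 0.8  0.5 -0. ] op 0.417 q [ 0.2   0.52  1.52 -0.    1.09  1.72]
shift cm [ 0.12 13.27  1.35] rot deg [-0.2  0.3 -0.4] |d| 13.34
bin_handle 0.91 [615. 177.  64.] [345. 185.]
bin_hinge 0.73 [ 627. -125.   19.] [394. 272.]
bin_stand 0.72 [ 631. -129.   -1.] [395. 280.]
bin_handle 0.93 [614. 178.  69.] [230. 189.]
bin_hinge 0.62 [ 630. -130.   18.] [367. 186.]
bin_stand 0.83 [ 628. -126.    1.] [365. 188.]
```

View pics/top1.png

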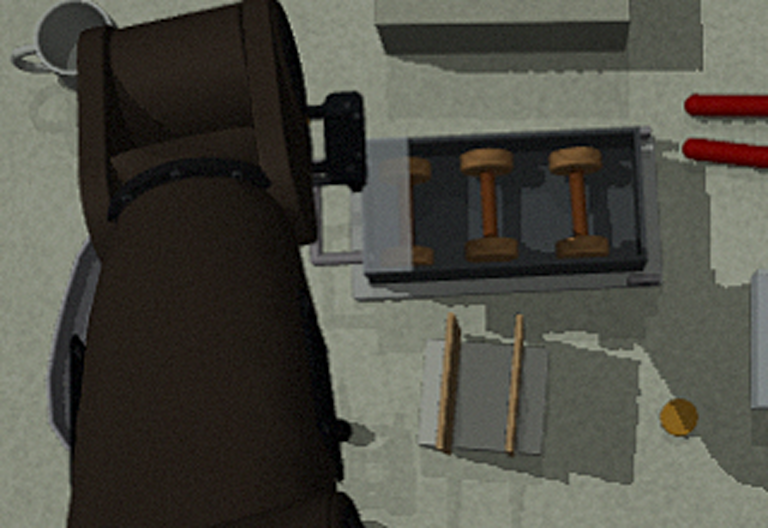

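The picture shows the arm above the handle, whose bar is at top picture (230,189). Next I lower onto it and close.

Call:
{"method": "apply_moves", "body": {"increments": [[[0,3,1.2],[0,0,0],4],[[0,4,0],[0,0,0],4],[[0,4,0],[0,0,0],4],[[0,2,0],[0,0,0],4],[[0,0,0],[0,0,0],4]]}}

```text
t: 4.72
eef_pos: [617.2, 175.8, 52.4]
tcp_rot: [-1.568, 0.011, -3.092]
ft_force: [0.9, 1.1, -0.6]
opening: 0.427
```

Call:
{"method": "apply_moves", "body": {"increments": [[[0,0,0],[0,0,0],0.8],[[0,0,0],[0,0,0],0.8],[[0,0,0],[0,0,0],0.8],[[0,0,0],[0,0,0],0.8],[[0,0,0],[0,0,0],0.8]]}}

```text
t: 5.35
eef_pos: [618.8, 176.0, 56.2]
tcp_rot: [-1.569, 0.016, -3.092]
ft_force: [0.5, -0.8, -0.6]
opening: 0.086
```

```bash
python3 m.py 615 176 52 -3.097
```

```text
t 5.35 p [618.8 176.   56.2] rpy [-1.569  0.016 -3.092] F [ 0.5 -0.8 -0.6] op 0.086 q [ 0.18  0.66  1.65 -0.01  0.82  1.7 ]
shift cm [ 0.39  0.41 -0.02] rot deg [-0.1  0.3 -0.9] |d| 0.56
```

```bash
python3 - <<'E'
from h import *
c=read_camera("side"); save(c,"side2.png",(290,120,430,225),5.5); find(c,["bin_handle"]); print(px(c,[[618.8,176,56]]))
c=read_camera("top"); find(c,["bin_handle"])
E
```

```text
bin_handle 0.64 [613. 179.  66.] [344. 184.]
bin_handle 0.43 [ 631. -129.    1.] [395. 279.]
bin_handle 0.43 [707. 267.   2.] [365. 183.]
[[346.441886   187.95577043]]
bin_handle 0.66 [448.  24.   1.] [301. 265.]
bin_handle 0.32 [ 706. -242.    0.] [413. 155.]
```

View pics/side2.png

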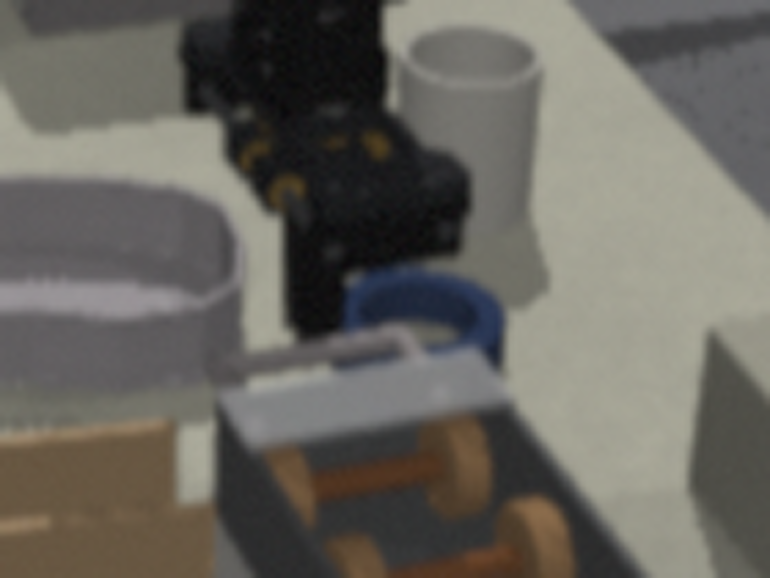

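```bash
python3 - <<'E'
from h import *
c=read_camera("side"); 
for z in (40,56,67,75,90,110): print(z,px(c,[[618.8,176,z],[618.8,190,z],[613,178,z]]).round(1).tolist())
im=c["img"]; print(im[165:196,342:352].sum(2)//3)
E
```

```text
40 [[346.2, 193.2], [344.4, 190.4], [343.8, 193.1]]
56 [[346.4, 188.0], [344.7, 185.2], [344.1, 187.9]]
67 [[346.6, 184.3], [344.8, 181.5], [344.2, 184.2]]
75 [[346.7, 181.6], [345.0, 178.9], [344.3, 181.6]]
90 [[347.0, 176.6], [345.2, 173.8], [344.6, 176.5]]
110 [[347.3, 169.7], [345.5, 167.0], [344.9, 169.6]]
[[ 33  20  16  18  17  17  26  39  42  36]
 [ 32  23  17  18  19  20  25  37  43  35]
 [ 32  17  17  15  14  19  20  31  34  29]
 [ 35  19  15  23  20  18  17  21  23  17]
 [ 38  20  18  14  21  17  17  17  18  17]
 [ 40  19  15  18  12  15  18  20  17  18]
 [ 42  20  17  17  18  20  15  16  18  19]
 [ 40  20  13  14  14  16  16  16  16  18]
 [ 40  21  16  15  14  13  14  14  20  18]
 [ 41  18  15  16  13  12  17  12  17  16]
 [ 47  20  16  19  15  20  11  17  13  16]
 [ 53  20  14  15  15  12  16  15  14  15]
 [ 54  24  14  17  13  17  19  11  16  22]
 [ 56  27  21  18  13  12  18  16  18  18]
 [ 83  54  30  17  17  17  17  15  19  29]
 [119  84  44  22  17  25  30  40  51  60]
 [140 101  60  42  42  47  54  72  91  96]
 [130  99  75  70  75  77  80  93 108 110]
 [107  94  90  90  92  91  92  94  99 100]
 [ 95  94  92  92  91  91  92  89  88  87]
 [ 90  91  91  90  90  92  95  94  81  71]
 [ 96 103 104 102 104 117 122 117  92  73]
 [127 133 133 130 133 142 145 141 119 105]
 [152 155 153 150 149 151 151 146 136 127]
 [155 154 151 148 144 143 141 139 136 131]
 [145 141 140 137 134 134 132 131 131 130]
 [133 132 133 131 130 130 130 130 131 130]
 [131 129 131 131 131 130 130 130 131 130]
 [130 129 130 129 129 130 131 130 130 129]
 [131 129 129 129 130 129 130 129 130 130]
 [131 130 131 130 130 130 131 130 130 130]]
```

Call:
{"method": "apply_moves", "body": {"increments": [[[0,-4,0],[0,0,0],0.8],[[0,-4,0],[0,0,0],0.8],[[0,-4,0],[0,0,0],0.8],[[0,0,0],[0,0,0],0.8],[[0,0,0],[0,0,0],0.8]]}}

```text
t: 6.22
eef_pos: [616.1, 176.0, 177.7]
tcp_rot: [-1.569, 0.013, -3.092]
ft_force: [-0.8, -0.7, 0.9]
opening: 0.087
```

```bash
python3 - <<'E'
from h import *
s=st(); c=read_camera("side"); p=px(c,[s["eef_pos"]])[0]; print(p)
u,v=p.astype(int)
im=c["img"].copy(); im[v,u]=[0,255,0]; c["img"]=im; save(c,"side3.png",(u-40,v-50,u+40,v+30),7); find(c,["bin_handle"])
E
```

```text
t 6.22 p [616.1 176.  177.7] rpy [-1.569  0.013 -3.092] F [-0.8 -0.7  0.9] op 0.087 q [ 0.18  0.52  1.54 -0.    1.07  1.7 ]
[347.40818033 145.73905033]
bin_handle 0.58 [707. 265.   4.] [365. 183.]
bin_handle 0.55 [616. 177.  66.] [345. 185.]
bin_handle 0.4 [613.  92.  51.] [355. 208.]
```

View pics/side3.png

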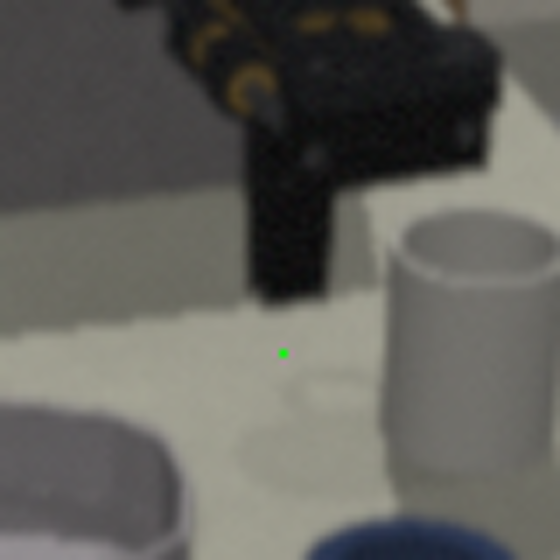

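The fingertip shows at crop (290,300), about 7 px above the projected TCP (283,352), so the real tips sit roughly 20 mm higher than reported. I'll check this by touching the bar with a closed finger.

Call:
{"method": "apply_moves", "body": {"increments": [[[0,5,0.9],[0,0,0],0.8],[[0,4,0],[0,0,0],0.8],[[0,0.5,0],[0,0,0],0.8],[[0,0.5,0],[0,0,0],0.8],[[0,0.5,0],[0,0,0],0.8]]}}

```text
t: 6.95
eef_pos: [618.1, 166.7, 69.0]
tcp_rot: [-1.568, 0.011, -3.092]
ft_force: [0.0, -0.3, 0.4]
opening: 0.082
```

Call:
{"method": "apply_moves", "body": {"increments": [[[0,0.5,0],[0,0,0],0.8],[[0,0.5,0],[0,0,0],0.8],[[0,0.5,0],[0,0,0],0.8],[[0,0.5,0],[0,0,0],0.8],[[0,0.5,0],[0,0,0],0.8]]}}

```text
t: 7.58
eef_pos: [620.1, 167.1, 47.3]
tcp_rot: [-1.569, 0.017, -3.092]
ft_force: [-15.0, -5.4, 53.0]
opening: 0.089
```

Contact comes at a reading of about z = 49 against a bar top of 73, so the tips are about 22 mm above the reported TCP. I'll allow for that and regrasp.

Call:
{"method": "apply_moves", "body": {"increments": [[[0,-4,0],[0,0,0],4],[[0,-1,-1.0],[0,0,0],4],[[0,0,0],[0,0,-0.9],4],[[0,0,0],[0,0,0],4],[[0,0,0],[0,0,0],4]]}}

```text
t: 8.2
eef_pos: [617.9, 177.2, 96.2]
tcp_rot: [-1.569, -0.003, -3.092]
ft_force: [-0.2, -1.0, -0.2]
opening: 0.416
```

```bash
python3 m.py 615 177 30 -3.095; python3 -c "
from h import *
c=read_camera('side'); find(c,['bin_handle'])"
```

```text
t 8.2 p [617.9 177.2  96.2] rpy [-1.569e+00 -3.000e-03 -3.092e+00] F [-0.2 -1.  -0.2] op 0.416 q [ 0.18  0.62  1.6  -0.    0.92  1.7 ]
shift cm [ 0.27  6.62 -0.01] rot deg [-0.1  0.2  0.2] |d| 6.62
bin_handle 0.92 [616. 178.  65.] [345. 185.]
bin_handle 0.51 [626. -72.  57.] [386. 244.]
```

Call:
{"method": "apply_moves", "body": {"increments": [[[0,4,0],[0,0,0],4],[[0,1.5,0],[0,0,0],4],[[0,0.7,0],[0,0,0],4],[[0,0,0],[0,0,0],4],[[0,0,0],[0,0,0],0.6]]}}

```text
t: 8.93
eef_pos: [619.0, 176.9, 34.1]
tcp_rot: [-1.569, -0.0, -3.092]
ft_force: [-0.1, -0.3, -0.3]
opening: 0.363
```

Call:
{"method": "apply_moves", "body": {"increments": [[[0,0,0],[0,0,0],0.6],[[0,0,0],[0,0,0],0.6],[[0,0,0],[0,0,0],0.6],[[0,0,0],[0,0,0],0.6],[[0,0,0],[0,0,0],0.6]]}}

```text
t: 9.55
eef_pos: [619.6, 176.8, 35.5]
tcp_rot: [-1.569, 0.002, -3.093]
ft_force: [0.3, 0.4, -1.1]
opening: 0.118
```

The bar is gripped. Now I lift along the arc in two calls.

Call:
{"method": "apply_moves", "body": {"increments": [[[0,-2.0,0.4],[0,0,0],0.6],[[0,-2.0,0.5],[0,0,0],0.6],[[0,-2.0,0.6],[0,0,0],0.6],[[0,-1.9,0.8],[0,0,0],0.6],[[0,-1.9,0.9],[0,0,0],0.6]]}}

```text
t: 10.18
eef_pos: [620.5, 145.6, 134.1]
tcp_rot: [-1.572, -0.001, -3.093]
ft_force: [3.6, -1.5, -10.5]
opening: 0.116
```

```bash
python3 -c "
from h import *
st(); c=read_camera('side'); find(c,['bin_handle','weight0'])"
```

```text
t 10.18 p [620.5 145.6 134.1] rpy [-1.572e+00 -1.000e-03 -3.093e+00] F [  3.6  -1.5 -10.5] op 0.116 q [0.13 0.57 1.59 0.   0.99 1.65]
bin_handle 0.93 [617. 145. 163.] [352. 157.]
bin_handle 0.36 [ 497. -328.    1.] [371. 360.]
weight0 0.98 [ 265. -277.   28.] [243. 358.]
weight0 0.71 [619. -15.  89.] [374. 219.]
weight0 0.69 [628. -60.  76.] [385. 234.]
```

Call:
{"method": "apply_moves", "body": {"increments": [[[0,-1.8,1.0],[0,0,0],0.6],[[0,-1.7,1.2],[0,0,0],0.6],[[0,-1.7,1.3],[0,0,0],0.6],[[0,-1.6,1.4],[0,0,0],0.6],[[0,-1.4,1.5],[0,0,0],0.6]]}}

```text
t: 10.95
eef_pos: [622.6, 86.3, 215.7]
tcp_rot: [-1.581, -0.003, -3.092]
ft_force: [-0.2, 11.3, -0.1]
opening: 0.115
```

Call:
{"method": "apply_moves", "body": {"increments": [[[0,-0.3,0.3],[0,0,0],0.6],[[0,0,0],[0,0,0],0.6],[[0,0,0],[0,0,0],0.6],[[0,0,0],[0,0,0],0.6],[[0,0,0],[0,0,0],0.6]]}}

```text
t: 11.58
eef_pos: [622.7, 83.2, 218.8]
tcp_rot: [-1.58, -0.003, -3.092]
ft_force: [-1.3, -0.9, 1.7]
opening: 0.118
```

```bash
python3 -c "
from h import *
st(); c=read_camera('side'); find(c,['bin_handle','weight0'],k=4);save(c,'side4.png',(280,100,460,300),3)
c=read_camera('top'); find(c,['bin_handle','weight0'],k=4)"
```

```text
t 11.57 p [622.7  83.2 218.8] rpy [-1.580e+00 -3.000e-03 -3.092e+00] F [-1.3 -0.9  1.7] op 0.118 q [0.02 0.47 1.51 0.01 1.16 1.54]
bin_handle 0.52 [ 498. -328.    4.] [372. 359.]
weight0 0.91 [311. 199.  26.] [226. 211.]
weight0 0.83 [ 643. -469.   28.] [480. 392.]
weight0 0.82 [617. -43. 122.] [379. 214.]
weight0 0.75 [633. -81.  94.] [392. 233.]
weight0 0.73 [629. -77.  98.] [345. 178.]
weight0 0.65 [ 264. -270.   27.] [433. 345.]
weight0 0.62 [ 642. -469.   27.] [513. 178.]
weight0 0.61 [621. -43. 128.] [330. 179.]
```

View pics/side4.png

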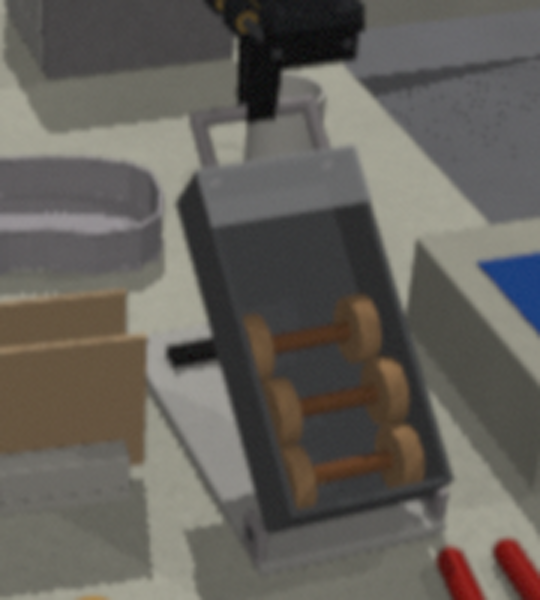

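All three weights are gathered in the low corner (crop 315,465; 335,400; 310,335) with the bin at about 0.68 rad. I'm releasing and moving over the top weight with a tilt.

Call:
{"method": "apply_moves", "body": {"increments": [[[0,0,0],[0,0,0],4],[[0,0,0],[0,0,0],4],[[0,-1,0],[0,0,0],4],[[0,-4,0],[0,0,0],4],[[0,-4,0],[0,0,0],3]]}}

```text
t: 12.5
eef_pos: [622.3, 82.3, 309.1]
tcp_rot: [-1.58, -0.008, -3.091]
ft_force: [-0.0, 0.1, 0.7]
opening: 0.361
```

Call:
{"method": "apply_moves", "body": {"increments": [[[0,-0.5,5],[0,0,0],3],[[0,0,5],[0,0,0],3],[[0,0,5],[-10.5,0,0],3],[[0,0,0],[-10.5,0,0],3],[[0,0,0],[-10.5,0,0],3]]}}

```text
t: 13.12
eef_pos: [632.1, -69.0, 323.1]
tcp_rot: [-2.141, 0.009, -3.084]
ft_force: [-0.0, 1.0, 0.1]
opening: 0.316
```

```bash
python3 m.py 625 -64 165 -3.095 -0.55; python3 - <<'E'
from h import *
s=readout.state(); d=R.from_euler("xyz",s["tcp_rot"]).apply([0,1,0]); p=np.array(s["eef_pos"]); print("d",d.round(3))
for n in ("side","top"):
    c=read_camera(n); find(c,['bin_handle','weight0'],k=3); q=px(c,[p,p-22*d,p+[0,0,22]]); print(n,q.round(1).tolist())
    im=c["img"].copy()
    for (u,v),col in zip(q.astype(int),([0,255,0],[255,0,255],[255,255,0])): im[v,u]=col
    c["img"]=im; u,v=q[0].astype(int); a=im[v-50:v+30,u-40:u+40]; a=cv2.resize(a[:,:,::-1],None,fx=5,fy=5,interpolation=cv2.INTER_NEAREST); globals()[n]=a
cv2.imwrite("pics/both5.png",np.hstack([side,top]))
E
```

```text
t 13.12 p [632.1 -69.  323.1] rpy [-2.141  0.009 -3.084] F [-0.   1.   0.1] op 0.316 q [-0.44  0.51  1.3   0.5   1.62  1.02]
shift cm [ 0.83 13.59  8.08] rot deg [ 1.2  0.8 -0.1] |d| 15.84
d [-0.024  0.54  -0.841]
bin_handle 0.73 [619.  83. 244.] [364. 138.]
bin_handle 0.38 [510. 350.  -1.] [289. 179.]
weight0 0.91 [619. -45. 125.] [381. 213.]
weight0 0.87 [ 641. -472.   27.] [480. 394.]
weight0 0.83 [632. -78.  95.] [391. 232.]
side [[399.6, 135.5], [403.2, 129.4], [400.7, 125.1]]
bin_handle 0.85 [616.  82. 248.] [265. 168.]
weight0 0.77 [ 629. -122.   62.] [365. 182.]
weight0 0.73 [ 642. -471.   26.] [513. 178.]
weight0 0.54 [ 264. -274.   24.] [435. 345.]
top [[344.9, 147.7], [351.9, 144.4], [345.3, 144.2]]
```

View pics/both5.png

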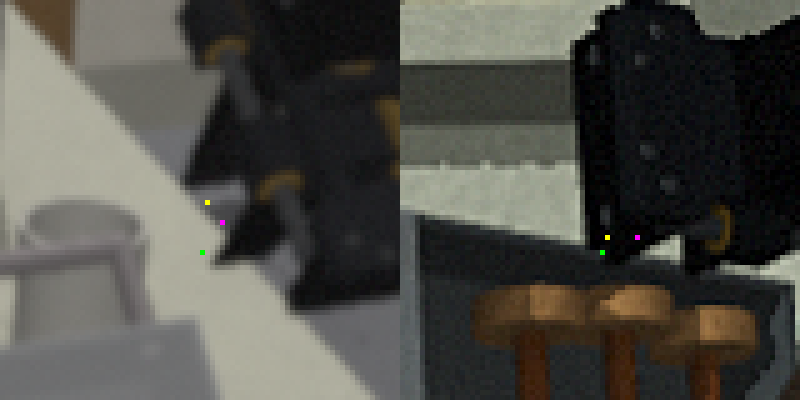

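The side and top crops agree that the true tips lie about 22 mm back along the tool axis (the magenta mark sits midway between the fingertips at side crop 223,222). Next I align over the upper weight.

Call:
{"method": "apply_moves", "body": {"increments": [[[0.4,4,4.2],[0,0,0],3],[[0.4,4,4.3],[0,0,0],3],[[0,4,0],[0,0,0],3],[[0,0,0],[0,0,0],3],[[0,0,0],[0,0,0],3]]}}

```text
t: 14.05
eef_pos: [627.8, -71.2, 178.3]
tcp_rot: [-2.12, 0.018, -3.07]
ft_force: [-0.5, 0.2, -0.8]
opening: 0.314
```

```bash
cat > g.py <<'E'
# g.py bx by bz [depth]: shift in tool axes so that the true tip lies depth beyond point b
from h import *
s=st(); Rc=R.from_euler("xyz",s["tcp_rot"]); a=[float(v) for v in sys.argv[1:]]; dep=a[3] if len(a)>3 else 12
d=Rc.inv().apply(np.array(a[:3])-s["eef_pos"])/10; d[1]+=(dep+22)/10; print("shift cm",d.round(2))
E
python3 g.py 622 -45 127; python3 -c "
from h import *
for n in ('side','top'):
    c=read_camera(n); find(c,['weight0'],k=4)"
```

```text
t 14.05 p [627.8 -71.2 178.3] rpy [-2.12   0.018 -3.07 ] F [-0.5  0.2 -0.8] op 0.314 q [-0.44  0.61  1.49  0.49  1.34  0.87]
shift cm [0.48 9.15 0.41]
weight0 0.95 [620. -45. 129.] [381. 212.]
weight0 0.92 [310. 197.  27.] [226. 211.]
weight0 0.68 [629. -81.  95.] [390. 233.]
weight0 0.67 [ 642. -469.   27.] [479. 392.]
weight0 0.82 [ 641. -469.   25.] [512. 179.]
weight0 0.8 [631. -81.  97.] [347. 178.]
weight0 0.68 [ 263. -272.   26.] [434. 345.]
weight0 0.67 [ 632. -125.   27.] [365. 184.]
```

Call:
{"method": "apply_moves", "body": {"increments": [[[0.4,4,0.4],[0,1,0],3],[[0,3,0],[0,0,0],3],[[0,1.5,0],[0,0,0],3],[[0,0.5,0],[0,0,0],3],[[0,0,0],[0,0,0],0.5]]}}

```text
t: 14.88
eef_pos: [624.2, -30.0, 100.8]
tcp_rot: [-2.117, 0.015, -3.088]
ft_force: [-0.4, -0.3, -0.8]
opening: 0.257
```

Call:
{"method": "apply_moves", "body": {"increments": [[[0,0,0],[0,0,0],0.5],[[0,0,0],[0,0,0],0.5],[[0,0,0],[0,0,0],0.5],[[0,0,0],[0,0,0],0.5],[[0,0,0],[0,0,0],0.5]]}}

```text
t: 15.5
eef_pos: [624.5, -30.6, 102.6]
tcp_rot: [-2.117, 0.016, -3.089]
ft_force: [-0.7, 1.9, -0.4]
opening: 0.139
```

```bash
python3 g.py 622 -45 127; python3 - <<'E'
import cv2,numpy as np
from h import *
c=read_camera("side")
# dish outline from the first top image
im=cv2.imread("pics/top0.png")[160:320,90:230]; cv2.imwrite("pics/dish.png",cv2.resize(im,None,fx=4,fy=4,interpolation=cv2.INTER_CUBIC))
for n in ("side",): find(c,["dish"])
E
```

```text
t 15.5 p [624.5 -30.6 102.6] rpy [-2.117  0.016 -3.089] F [-0.7  1.9 -0.4] op 0.139 q [-0.39  0.68  1.6   0.55  1.16  0.83]
shift cm [ 0.29  0.57 -0.05]
dish 0.89 [511. 351.  -2.] [289. 179.]
dish 0.73 [ 624. -126.   23.] [393. 271.]
dish 0.33 [ 492. -368.   12.] [377. 373.]
```

View pics/dish.png

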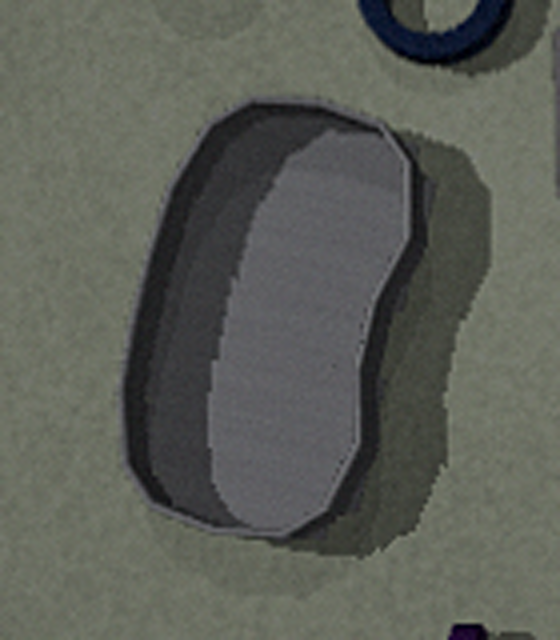

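The weight is gripped (13 mm opening). The dish outline runs with its long axis roughly along world +x, yaw about −0.25, with the dent on the −y side (right, at crop 365,340). I carry the weight to the dish.

Call:
{"method": "apply_moves", "body": {"increments": [[[0,-3,0],[0,0,0],0.5],[[0,-5.5,0],[0,0,0],0.5],[[0,-6,0],[0,0,0],0.5],[[0,-6,0],[0,0,0],0.5],[[0,-2,0],[10.5,0,0],0.5]]}}

```text
t: 16.23
eef_pos: [627.3, -153.8, 296.3]
tcp_rot: [-1.929, 0.011, -3.092]
ft_force: [-0.7, 0.3, -1.8]
opening: 0.137
```

Call:
{"method": "apply_moves", "body": {"increments": [[[0,0,0],[10.5,0,0],0.5],[[0,0,0],[10.2,0,0],0.5],[[0.5,0,-6],[0,0,0],0.5],[[0.5,0,-6],[0,0,0],0.5],[[0.5,0,-6],[0,0,0],0.5]]}}

```text
t: 16.85
eef_pos: [605.1, 24.3, 296.4]
tcp_rot: [-1.549, 0.022, -3.097]
ft_force: [0.9, -0.9, -1.3]
opening: 0.137
```

Call:
{"method": "apply_moves", "body": {"increments": [[[0.5,0,-6],[0,0,0],0.5],[[0.5,0,-6],[0,0,0],0.5],[[0.5,0,-6],[0,0,0],0.5],[[0.5,0,-6],[0,0,0],0.5],[[0.5,0,-6],[0,0,0],0.5]]}}

```text
t: 17.48
eef_pos: [565.8, 331.6, 289.8]
tcp_rot: [-1.549, 0.027, -3.097]
ft_force: [0.2, -0.1, -1.3]
opening: 0.14
```

Call:
{"method": "apply_moves", "body": {"increments": [[[0,0,0],[0,-10.4,0],0.5],[[0,0,0],[0,-10.4,0],0.5],[[0,0,0],[0,-10.4,0],0.5],[[0,0,0],[0,-10.4,0],0.5],[[0,0,0],[0,-10.4,0],0.5]]}}

```text
t: 18.1
eef_pos: [565.2, 336.5, 288.3]
tcp_rot: [-1.535, -0.001, -2.16]
ft_force: [-0.2, -0.2, -0.3]
opening: 0.141
```

```bash
python3 - <<'E'
from h import *
c=read_camera("top"); w=pxW(c,[[169.3,188],[143.8,290.5]],42); print(w.round(), w.mean(0), np.arctan2(*(w[0]-w[1])[[1,0]])); find(c,["dish"])
E
python3 m.py 568 340 60 -1.82
```

```text
[[626. 323.  42.]
 [392. 377.  42.]] [509.11952038 350.16945958  42.        ] -0.22537480696868556
dish 0.9 [507. 351.   6.] [160. 242.]
t 18.2 p [565.2 336.5 288.3] rpy [-1.535e+00 -1.000e-03 -2.164e+00] F [ 0.6  0.6 -1.1] op 0.137 q [ 0.45  0.46  1.35 -0.03  1.32  1.05]
shift cm [-0.48 22.81 -0.78] rot deg [ -2.  -19.7   0.4] |d| 22.83
```

Call:
{"method": "apply_moves", "body": {"increments": [[[0,3,0],[-1,-10.3,0],0.5],[[0,3,0],[-1,-10.3,0],0.5],[[0,5.5,0],[0,0,0],0.5],[[0,5.5,0],[0,0,0],0.5],[[0,0,0],[0,0,0],0.5]]}}

```text
t: 18.82
eef_pos: [568.1, 334.7, 115.4]
tcp_rot: [-1.569, -0.005, -1.818]
ft_force: [0.7, -1.0, -0.4]
opening: 0.138
```

```bash
python3 m.py 568 341 6 -1.796
```

```text
t 18.82 p [568.1 334.7 115.4] rpy [-1.569 -0.005 -1.818] F [ 0.7 -1.  -0.4] op 0.138 q [ 0.43  0.62  1.54 -0.01  0.98  0.68]
shift cm [-0.66 10.94 -0.19] rot deg [-0.1 -1.2  0.3] |d| 10.96
```

Call:
{"method": "apply_moves", "body": {"increments": [[[-0.3,4,-0.1],[0,-1,0],0.5],[[-0.3,4,-0.1],[0,0,0],0.5],[[0,1.5,0],[0,0,0],0.5],[[0,1,0],[0,0,0],0.5],[[0,0.3,0],[0,0,0],0.5]]}}

```text
t: 19.45
eef_pos: [574.8, 343.6, 16.3]
tcp_rot: [-1.556, 0.005, -1.81]
ft_force: [0.4, 0.7, -0.8]
opening: 0.141
```

Call:
{"method": "apply_moves", "body": {"increments": [[[0,0,0],[0,0,0],1.5],[[0,0,0],[0,0,0],3],[[0,0,0],[0,0,0],3],[[0,0,0],[0,0,0],3],[[0,-2,0],[0,0,0],3]]}}

```text
t: 20.08
eef_pos: [575.2, 343.7, 39.2]
tcp_rot: [-1.555, 0.006, -1.811]
ft_force: [0.5, 0.3, 0.4]
opening: 0.314
```

Call:
{"method": "apply_moves", "body": {"increments": [[[0,-5,0],[0,0,0],3],[[0,-5,0],[0,0,0],3],[[0,-6,0],[0,0,0],3],[[0,-6,0],[0,0,0],3],[[0,-6,0],[0,0,0],3]]}}

```text
t: 20.7
eef_pos: [568.3, 342.1, 330.6]
tcp_rot: [-1.556, 0.006, -1.811]
ft_force: [0.3, 0.0, 0.3]
opening: 0.313
```

```bash
st=1; python3 -c "
from h import *
st()
for n in ('side','top'):
    c=read_camera(n); find(c,['weight0'],k=6)"
```

```text
t 20.7 p [568.3 342.1 330.6] rpy [-1.556  0.006 -1.811] F [0.3 0.  0.3] op 0.313 q [ 0.44  0.45  1.26 -0.01  1.42  0.69]
weight0 0.96 [314. 200.  26.] [228. 211.]
weight0 0.88 [ 626. -125.   70.] [396. 254.]
weight0 0.72 [631. -80.  94.] [391. 233.]
weight0 0.68 [575. 340.  29.] [312. 168.]
weight0 0.64 [ 263. -278.   27.] [243. 359.]
weight0 0.62 [ 640. -471.   25.] [479. 394.]
weight0 0.95 [ 627. -120.   62.] [364. 183.]
weight0 0.89 [ 644. -468.   24.] [512. 178.]
weight0 0.81 [ 265. -272.   26.] [434. 344.]
weight0 0.78 [630. -82.  97.] [347. 178.]
weight0 0.67 [312. 196.  27.] [225. 326.]
weight0 0.58 [571. 339.  27.] [164. 213.]
```

The first weight is in the dish at (573,340). Next, the second one.

Call:
{"method": "apply_moves", "body": {"increments": [[[5.1,0,2],[0,0,0],3],[[5.1,0,2],[0,0,0],3],[[5.1,0,2],[0,0,0],3],[[5.1,0,2],[0,0,0],3],[[5.1,0,2],[0,0,0],3]]}}

```text
t: 21.52
eef_pos: [602.4, 66.1, 322.5]
tcp_rot: [-1.566, 0.002, -1.805]
ft_force: [1.7, -0.1, -0.4]
opening: 0.314
```

Call:
{"method": "apply_moves", "body": {"increments": [[[5.1,0,2],[0,0,0],3],[[5.1,0,2],[0,0,0],3],[[5.1,0,2],[0,0,0],3],[[5.1,0,2],[0,0,0],3],[[0,0,0],[0,10.4,0],3]]}}

```text
t: 22.15
eef_pos: [629.8, -161.3, 315.2]
tcp_rot: [-1.579, 0.001, -1.993]
ft_force: [-0.1, 0.7, 0.4]
opening: 0.317
```

Call:
{"method": "apply_moves", "body": {"increments": [[[0,0,0],[0,10.4,0],3],[[0,0,0],[0,10.4,0],3],[[0,0,0],[0,10.4,0],3],[[0,0,0],[0,10.4,0],3],[[0,0,0],[0,10.4,0],3]]}}

```text
t: 22.78
eef_pos: [626.4, -161.9, 307.6]
tcp_rot: [-1.584, -0.019, -2.93]
ft_force: [0.7, -0.6, 0.6]
opening: 0.318
```

Call:
{"method": "apply_moves", "body": {"increments": [[[0,0,0],[0,10.4,0],3],[[0,0,0],[-10.5,0,0],3],[[0,0,0],[-10.5,0,0],3],[[0,0,0],[-10.5,0,0],3],[[0,0,0],[0,0,0],3]]}}

```text
t: 23.4
eef_pos: [624.1, -159.6, 302.3]
tcp_rot: [-2.15, -0.031, -3.119]
ft_force: [0.6, -0.3, -0.6]
opening: 0.319
```

```bash
python3 m.py 629 -119 155 -3.095 -0.56;python3 g.py 629 -82 96; python3 -c "
from h import *
for n in ('side','top'):
    c=read_camera(n); find(c,['weight0','bin_handle'],k=6)"
```

```text
t 23.4 p [ 624.1 -159.6  302.3] rpy [-2.15  -0.031 -3.119] F [ 0.6 -0.3 -0.6] op 0.319 q [-0.56  0.58  1.23  0.46  1.69  0.97]
shift cm [-1.04 14.52  4.66] rot deg [ 1.1 -2.1  0.8] |d| 15.29
t 23.4 p [ 624.1 -159.6  302.3] rpy [-2.15  -0.031 -3.119] F [ 0.6 -0.3 -0.6] op 0.319 q [-0.56  0.58  1.23  0.46  1.69  0.97]
shift cm [-1.31 24.88  4.8 ]
weight0 0.95 [ 630. -124.   70.] [397. 254.]
weight0 0.91 [573. 339.  28.] [312. 169.]
weight0 0.85 [633. -76.  94.] [391. 232.]
weight0 0.81 [ 266. -277.   29.] [244. 357.]
weight0 0.69 [ 640. -471.   29.] [479. 393.]
weight0 0.65 [311. 198.  27.] [227. 211.]
bin_handle 0.72 [620.  84. 241.] [364. 139.]
weight0 0.88 [629. -78.  97.] [346. 178.]
weight0 0.69 [ 626. -122.   59.] [365. 183.]
weight0 0.66 [505. 351.   2.] [161. 243.]
weight0 0.6 [574. 341.  28.] [163. 212.]
```

Call:
{"method": "apply_moves", "body": {"increments": [[[-0.5,4.5,2.4],[1,-1,0],3],[[-0.5,4.5,2.4],[0,-1,0],3],[[0,4.5,0],[0,0,0],3],[[0,0,0],[0,0,0],3],[[0,0,0],[0,0,0],3]]}}

```text
t: 24.32
eef_pos: [633.1, -122.0, 167.6]
tcp_rot: [-2.117, 0.002, -3.078]
ft_force: [0.6, -0.6, 1.0]
opening: 0.317
```

```bash
python3 g.py 629 -81 96 13
```

```text
t 24.32 p [ 633.1 -122.   167.6] rpy [-2.117e+00  2.000e-03 -3.078e+00] F [ 0.6 -0.6  1. ] op 0.317 q [-0.5   0.66  1.43  0.46  1.39  0.84]
shift cm [ 0.15 11.76  0.2 ]
```

Call:
{"method": "apply_moves", "body": {"increments": [[[0.1,5,0.2],[0,0,0],3],[[0,4,0],[0,0,0],3],[[0,2,0],[0,0,0],3],[[0,0.9,0],[0,0,0],3],[[0,0,0],[0,0,0],0.5]]}}

```text
t: 24.95
eef_pos: [634.0, -65.2, 71.2]
tcp_rot: [-2.108, 0.017, -3.079]
ft_force: [-0.9, -0.0, 0.6]
opening: 0.258
```

Call:
{"method": "apply_moves", "body": {"increments": [[[0,0,0],[0,0,0],0.5],[[0,0,0],[0,0,0],0.5],[[0,0,0],[0,0,0],0.5],[[0,0,0],[0,0,0],0.5],[[0,0,0],[0,0,0],0.5]]}}

```text
t: 25.58
eef_pos: [635.1, -67.3, 73.5]
tcp_rot: [-2.106, 0.02, -3.08]
ft_force: [-0.5, -0.2, -1.5]
opening: 0.14
```

Call:
{"method": "apply_moves", "body": {"increments": [[[0,-3,0],[0,0,0],0.5],[[0,-5.5,0],[0,0,0],0.5],[[0,-6,0],[0,0,0],0.5],[[0,-6,0],[0,0,0],0.5],[[0,-3,0],[10.5,0,0],0.5]]}}

```text
t: 26.2
eef_pos: [637.2, -191.2, 276.7]
tcp_rot: [-1.924, 0.011, -3.082]
ft_force: [0.7, -0.4, -3.1]
opening: 0.14
```

Call:
{"method": "apply_moves", "body": {"increments": [[[0,-2,0],[10.5,0,0],0.5],[[0,-2,0],[9.8,0,-1],0.5],[[0.9,-1,-5.5],[0,0,0],0.5],[[0.9,0,-5.5],[0,0,0],0.5],[[0.9,0,-5.5],[0,0,0],0.5]]}}

```text
t: 26.82
eef_pos: [600.0, -37.4, 327.8]
tcp_rot: [-1.554, -0.0, -3.085]
ft_force: [0.9, -0.0, -1.4]
opening: 0.139
```

Call:
{"method": "apply_moves", "body": {"increments": [[[0.9,0,-5.5],[0,0,0],0.5],[[0.9,0,-5.5],[0,0,0],0.5],[[0.9,0,-5.5],[0,0,0],0.5],[[0.9,0,-5.5],[0,0,0],0.5],[[0.9,0,-5.5],[0,0,0],0.5]]}}

```text
t: 27.45
eef_pos: [535.3, 243.6, 323.3]
tcp_rot: [-1.555, -0.001, -3.086]
ft_force: [0.1, -0.0, -1.8]
opening: 0.14
```

Call:
{"method": "apply_moves", "body": {"increments": [[[0.9,0,-5.5],[0,0,0],0.5],[[0.9,0,-5.5],[0,0,0],0.5],[[0,0,0],[0,-10.5,0],0.5],[[0,0,0],[0,-10.5,0],0.5],[[0,0,0],[0,-10.5,0],0.5]]}}

```text
t: 28.08
eef_pos: [506.7, 360.5, 320.4]
tcp_rot: [-1.56, -0.013, -2.521]
ft_force: [-0.3, 0.8, -1.2]
opening: 0.138
```

Call:
{"method": "apply_moves", "body": {"increments": [[[0,0,0],[0,-10.5,0],0.5],[[0,0,0],[0,-10.5,0],0.5],[[0,0,0],[0,-10.5,0],0.5],[[0,0,0],[0,-10.5,0],0.5],[[0,0,0],[0,0,0],0.5]]}}

```text
t: 28.7
eef_pos: [505.3, 360.6, 319.6]
tcp_rot: [-1.574, -0.018, -1.773]
ft_force: [0.1, 0.1, -1.5]
opening: 0.14
```

```bash
python3 m.py 508 358 6 -1.796; python3 -c "
from h import *
for n in ('side','top'):
    c=read_camera(n); find(c,['weight0','bin_handle'],k=6)"
```

```text
t 28.7 p [505.3 360.6 319.6] rpy [-1.574 -0.018 -1.773] F [ 0.1  0.1 -1.5] op 0.14 q [ 0.52  0.4   1.37 -0.01  1.39  0.72]
shift cm [-0.37 31.36  0.43] rot deg [0.2 1.3 1. ] |d| 31.36
weight0 0.95 [312. 197.  27.] [227. 211.]
weight0 0.64 [ 641. -473.   27.] [480. 394.]
weight0 0.63 [ 628. -125.   69.] [397. 255.]
weight0 0.6 [507. 360. 349.] [284.  55.]
weight0 0.58 [ 264. -274.   26.] [243. 357.]
weight0 0.52 [419. 163.  -1.] [273. 221.]
bin_handle 0.79 [617.  82. 243.] [363. 139.]
weight0 0.97 [506. 359. 352.] [102. 218.]
weight0 0.82 [ 267. -271.   24.] [433. 343.]
weight0 0.76 [ 624. -121.   61.] [364. 184.]
weight0 0.76 [575. 339.  29.] [163. 211.]
weight0 0.6 [315. 198.  26.] [224. 324.]
weight0 0.56 [ 644. -472.   24.] [513. 177.]
bin_handle 0.78 [615.  83. 249.] [265. 168.]
```

Call:
{"method": "apply_moves", "body": {"increments": [[[-0.3,6,0.3],[0,0,0],0.5],[[0,6,0],[0,0,0],0.5],[[0,6,0],[0,0,0],0.5],[[0,5,0],[0,0,0],0.5],[[0,0,0],[0,0,0],0.5]]}}

```text
t: 29.62
eef_pos: [509.1, 359.9, 85.4]
tcp_rot: [-1.57, -0.015, -1.78]
ft_force: [-0.3, -0.2, -1.4]
opening: 0.141
```

```bash
python3 m.py 508 358 6 -1.796
```

```text
t 29.62 p [509.1 359.9  85.4] rpy [-1.57  -0.015 -1.78 ] F [-0.3 -0.2 -1.4] op 0.141 q [ 0.51  0.61  1.66 -0.01  0.88  0.73]
shift cm [ 0.09  7.95 -0.07] rot deg [-0.   0.9  0.8] |d| 7.95
```

Call:
{"method": "apply_moves", "body": {"increments": [[[0,4,-0.2],[0,0,0],0.5],[[0,2,-0.2],[0,0,0],0.5],[[0,1.2,0],[0,0,0],0.5],[[0,0.8,0],[0,0,0],0.5],[[0,0.3,0],[0,0,0],0.5]]}}

```text
t: 30.25
eef_pos: [510.7, 362.9, 10.0]
tcp_rot: [-1.56, -0.005, -1.783]
ft_force: [-0.1, -0.0, -1.2]
opening: 0.137
```

Call:
{"method": "apply_moves", "body": {"increments": [[[0,0,0],[0,0,0],1.5],[[0,0,0],[0,0,0],3],[[0,0,0],[0,0,0],3],[[0,0,0],[0,0,0],3],[[0,-2,0],[0,0,0],3]]}}

```text
t: 30.88
eef_pos: [510.9, 363.2, 31.2]
tcp_rot: [-1.559, -0.005, -1.783]
ft_force: [0.5, -0.3, 0.0]
opening: 0.317
```

Call:
{"method": "apply_moves", "body": {"increments": [[[0,-5,0],[0,0,0],3],[[0,-6,0],[0,0,0],3],[[0,-6,0],[0,0,0],3],[[0,-6,0],[0,0,0],3],[[0,-6,0],[0,0,0],3]]}}

```text
t: 31.5
eef_pos: [506.6, 364.5, 327.2]
tcp_rot: [-1.564, -0.009, -1.783]
ft_force: [0.4, -0.0, -0.0]
opening: 0.316
```

```bash
python3 -c "
from h import *
st()
for n in ('side','top'):
    c=read_camera(n); find(c,['weight0'],k=7)"
```

```text
t 31.5 p [506.6 364.5 327.2] rpy [-1.564 -0.009 -1.783] F [ 0.4 -0.  -0. ] op 0.316 q [ 0.52  0.39  1.36 -0.01  1.39  0.74]
weight0 0.82 [510. 362.  28.] [288. 168.]
weight0 0.81 [575. 341.  26.] [312. 169.]
weight0 0.72 [ 630. -124.   68.] [397. 255.]
weight0 0.67 [311. 196.  25.] [227. 212.]
weight0 0.63 [ 266. -277.   28.] [244. 357.]
weight0 0.59 [ 642. -470.   25.] [480. 393.]
weight0 0.95 [574. 339.  31.] [163. 211.]
weight0 0.86 [ 265. -273.   24.] [434. 344.]
weight0 0.84 [ 641. -471.   25.] [513. 179.]
weight0 0.71 [313. 196.  26.] [225. 326.]
weight0 0.6 [ 628. -120.   60.] [364. 183.]
weight0 0.15 [ 705. -244.   -2.] [413. 156.]
```

Call:
{"method": "apply_moves", "body": {"increments": [[[5.0,0,2.4],[0,0,0],2.2],[[5.0,0,2.4],[0,0,0],2.2],[[5.0,0,2.4],[0,0,0],2.2],[[5.0,0,2.4],[0,0,0],2.2],[[5.0,0,2.4],[0,0,0],2.2]]}}

```text
t: 32.33
eef_pos: [570.2, 90.2, 319.1]
tcp_rot: [-1.577, -0.015, -1.777]
ft_force: [0.8, -0.4, 0.7]
opening: 0.231
```

Call:
{"method": "apply_moves", "body": {"increments": [[[5.0,0,2.4],[0,0,0],2.2],[[5.0,0,2.4],[0,0,0],2.2],[[5.0,0,2.4],[0,0,0],2.2],[[5.0,0,2.4],[0,0,0],2.2],[[0,0,0],[0,10.6,0],2.2]]}}

```text
t: 32.95
eef_pos: [621.8, -136.1, 310.3]
tcp_rot: [-1.59, -0.018, -1.968]
ft_force: [0.1, 0.1, -0.5]
opening: 0.234
```

Call:
{"method": "apply_moves", "body": {"increments": [[[0,0,0],[0,10.6,0],2.2],[[0,0,0],[0,10.6,0],2.2],[[0,0,0],[0,10.6,0],2.2],[[0,0,0],[0,10.6,0],2.2],[[0,0,0],[0,10.6,0],2.2]]}}

```text
t: 33.58
eef_pos: [619.1, -137.1, 298.8]
tcp_rot: [-1.576, -0.041, -2.906]
ft_force: [0.8, -0.0, 0.3]
opening: 0.231
```

Call:
{"method": "apply_moves", "body": {"increments": [[[0,0,0],[0,10.6,0],2.2],[[0,3,0],[0,0,0],2.2],[[0,4,0],[0,0,0],2.2],[[0,2,0],[0,0,0],2.2],[[0,0,0],[0,0,0],2.2]]}}

```text
t: 34.2
eef_pos: [611.3, -136.4, 197.0]
tcp_rot: [-1.574, -0.055, -3.096]
ft_force: [0.2, 0.4, -0.4]
opening: 0.234
```

```bash
python3 m.py 629 -123 100 -3.095 0;python3 g.py 629 -123 64 6; python3 -c "
from h import *
for n in ('side','top'):
    c=read_camera(n); find(c,['weight0'],k=4)"
```

```text
t 34.2 p [ 611.3 -136.4  197. ] rpy [-1.574 -0.055 -3.096] F [ 0.2  0.4 -0.4] op 0.234 q [-0.32  0.51  1.51 -0.02  1.18  1.22]
shift cm [-2.36  9.59 -1.23] rot deg [ 0.2 -0.1  3.2] |d| 9.95
t 34.2 p [ 611.3 -136.4  197. ] rpy [-1.574 -0.055 -3.096] F [ 0.2  0.4 -0.4] op 0.234 q [-0.32  0.51  1.51 -0.02  1.18  1.22]
shift cm [-2.56 15.98 -1.22]
weight0 0.9 [512. 360.  28.] [289. 168.]
weight0 0.87 [310. 196.  24.] [226. 213.]
weight0 0.86 [ 640. -472.   25.] [479. 395.]
weight0 0.83 [ 626. -125.   69.] [395. 255.]
weight0 0.85 [ 262. -271.   26.] [434. 346.]
weight0 0.84 [573. 340.  29.] [163. 212.]
weight0 0.77 [512. 360.  31.] [154. 238.]
weight0 0.73 [ 645. -470.   24.] [513. 177.]
```

Call:
{"method": "apply_moves", "body": {"increments": [[[-2.0,3,-1.3],[0,0,3.2],2.2],[[0,4,0],[0,0,0],2.2],[[0,2,0],[0,0,0],2.2],[[0,0,0],[0,0,0],2.2],[[0,0,0],[0,0,0],2.2]]}}

```text
t: 35.02
eef_pos: [634.9, -123.4, 113.2]
tcp_rot: [-1.568, 0.018, -3.096]
ft_force: [-0.6, 0.3, 0.4]
opening: 0.229
```

```bash
python3 g.py 629 -123 64 6; python3 - <<'E'
from h import *
s=readout.state(); d=R.from_euler("xyz",s["tcp_rot"]).apply([0,1,0]); p=np.array(s["eef_pos"]); a=[]
for n in ("side","top"):
    c=read_camera(n); find(c,["weight0"],k=4); q=px(c,[p-22*d,[629,-123,64]]).astype(int); im=c["img"].copy()
    for (u,v),col in zip(q,([0,255,0],[255,0,255])): im[v,u]=col
    u,v=q[0]; a.append(cv2.resize(im[v-35:v+35,u-35:u+35,::-1],None,fx=5.7,fy=5.7,interpolation=cv2.INTER_NEAREST))
cv2.imwrite("pics/both6.png",np.hstack(a))
E
```

```text
t 35.02 p [ 634.9 -123.4  113.2] rpy [-1.568  0.018 -3.096] F [-0.6  0.3  0.4] op 0.229 q [-0.3   0.59  1.6   0.    0.93  1.23]
shift cm [ 0.68  7.71 -0.08]
weight0 0.79 [ 630. -123.   68.] [397. 254.]
weight0 0.75 [ 266. -273.   26.] [243. 356.]
weight0 0.7 [310. 195.  25.] [226. 212.]
weight0 0.67 [571. 339.  27.] [311. 169.]
weight0 0.92 [ 645. -467.   25.] [511. 177.]
weight0 0.83 [ 266. -270.   25.] [433. 344.]
weight0 0.74 [574. 340.  30.] [163. 211.]
weight0 0.64 [509. 362.  29.] [153. 240.]
```

View pics/both6.png

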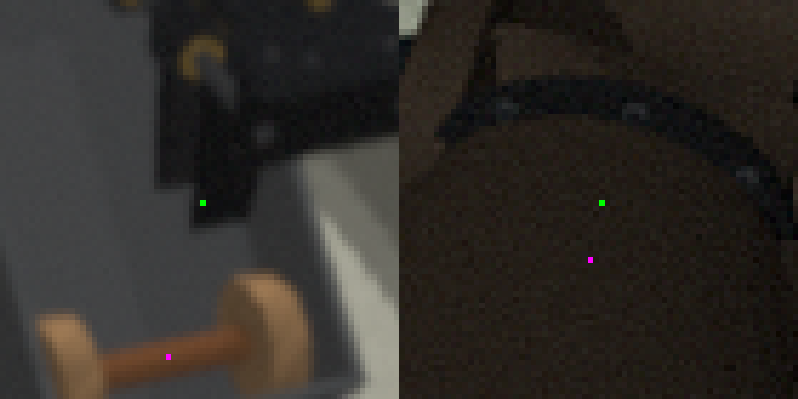

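The side crop shows the fingers centred over the bar, whose mark is at (168,357). I descend.

Call:
{"method": "apply_moves", "body": {"increments": [[[0.7,3,-0.1],[0,0,-1],2.2],[[0,2,0],[0,0,0],2.2],[[0,1,0],[0,0,0],2.2],[[0,0.8,0],[0,0,0],2.2],[[0,0.5,0],[0,0,0],2.2]]}}

```text
t: 35.85
eef_pos: [630.0, -123.5, 41.2]
tcp_rot: [-1.566, 0.005, -3.096]
ft_force: [0.1, -0.3, 0.5]
opening: 0.23
```

```bash
python3 g.py 629 -123 64 6
```

```text
t 35.85 p [ 630.  -123.5   41.2] rpy [-1.566  0.005 -3.096] F [ 0.1 -0.3  0.5] op 0.23 q [-0.3   0.68  1.65 -0.    0.8   1.23]
shift cm [ 0.08  0.52 -0.04]
```

Call:
{"method": "apply_moves", "body": {"increments": [[[0,0.6,0],[0,0,0],2.2],[[0,0.4,0],[0,0,0],2.2],[[0,0.1,0],[0,0,0],0.5],[[0,0.1,0],[0,0,0],0.5],[[0,0.1,0],[0,0,0],0.5]]}}

```text
t: 36.48
eef_pos: [630.5, -123.3, 29.7]
tcp_rot: [-1.566, 0.007, -3.097]
ft_force: [-4.9, 0.3, 10.4]
opening: 0.141
```

Call:
{"method": "apply_moves", "body": {"increments": [[[0,0,0],[0,0,0],0.5],[[0,0,0],[0,0,0],0.5],[[0,0,0],[0,0,0],0.5],[[0,-1,0],[0,0,0],0.5],[[0,-2,0],[0,0,0],0.5]]}}

```text
t: 37.1
eef_pos: [629.6, -123.0, 59.8]
tcp_rot: [-1.567, 0.005, -3.097]
ft_force: [-0.2, -0.4, -1.1]
opening: 0.141
```

Call:
{"method": "apply_moves", "body": {"increments": [[[0,-5,0],[0,0,0],0.5],[[0,-6,0],[0,0,0],0.5],[[0,-6,0],[0,0,0],0.5],[[0,-6,0],[0,0,0],0.5],[[1.7,-2,-5.5],[0,0,0],0.5]]}}

```text
t: 37.72
eef_pos: [608.4, -69.2, 319.7]
tcp_rot: [-1.566, 0.005, -3.1]
ft_force: [0.9, 1.0, -2.2]
opening: 0.141
```

Call:
{"method": "apply_moves", "body": {"increments": [[[1.7,0,-5.5],[0,0,0],0.5],[[1.7,0,-5.5],[0,0,0],0.5],[[1.7,0,-5.5],[0,0,0],0.5],[[1.7,0,-5.5],[0,0,0],0.5],[[1.7,0,-5.5],[0,0,0],0.5]]}}

```text
t: 38.35
eef_pos: [508.1, 209.0, 323.7]
tcp_rot: [-1.566, 0.013, -3.103]
ft_force: [1.0, 0.4, -1.2]
opening: 0.14
```

Call:
{"method": "apply_moves", "body": {"increments": [[[1.7,0,-5.5],[0,0,0],0.5],[[1.7,0,-5.5],[0,0,0],0.5],[[1.7,0,-5.5],[0,0,0],0.5],[[0,0,0],[0,-10.6,0],0.5],[[0,0,0],[0,-10.6,0],0.5]]}}

```text
t: 38.98
eef_pos: [444.8, 380.4, 325.5]
tcp_rot: [-1.562, 0.014, -2.723]
ft_force: [0.4, -0.7, -1.5]
opening: 0.136
```

Call:
{"method": "apply_moves", "body": {"increments": [[[0,0,0],[0,-10.6,0],0.5],[[0,0,0],[0,-10.6,0],0.5],[[0,0,0],[0,-10.6,0],0.5],[[0,0,0],[0,-10.6,0],0.5],[[0,0,0],[0,-10.6,0],0.5]]}}

```text
t: 39.6
eef_pos: [443.4, 380.1, 328.5]
tcp_rot: [-1.553, 0.002, -1.787]
ft_force: [-0.0, 0.1, -0.7]
opening: 0.14
```

```bash
python3 m.py 450 370 0 -1.796
```

```text
t 39.6 p [443.4 380.1 328.5] rpy [-1.553  0.002 -1.787] F [-0.   0.1 -0.7] op 0.14 q [ 0.6   0.32  1.47 -0.01  1.34  0.82]
shift cm [ 0.92 32.86  0.28] rot deg [-1.   0.5 -0.1] |d| 32.87
```

Call:
{"method": "apply_moves", "body": {"increments": [[[0.5,6,0.2],[0,0,0],0.5],[[0.4,6,0],[0,0,0],0.5],[[0,6,0],[0,0,0],0.5],[[0,5,0],[0,0,0],0.5],[[0,0,0],[0,0,0],0.5]]}}

```text
t: 40.22
eef_pos: [448.9, 371.1, 97.4]
tcp_rot: [-1.548, 0.007, -1.784]
ft_force: [-0.4, -0.2, -0.4]
opening: 0.14
```

```bash
python3 m.py 450 370 2 -1.796
```

```text
t 40.23 p [448.9 371.1  97.4] rpy [-1.548  0.007 -1.784] F [-0.4 -0.2 -0.4] op 0.14 q [ 0.58  0.53  1.78 -0.02  0.81  0.81]
shift cm [ 0.15  9.54 -0.09] rot deg [-1.3  0.7 -0.4] |d| 9.54
```

Call:
{"method": "apply_moves", "body": {"increments": [[[0,4,-0.1],[-1,0,0],0.5],[[0,3,-0.2],[0,0,0],0.5],[[0,1.3,0],[0,0,0],0.5],[[0,0.9,0],[0,0,0],0.5],[[0,0.4,0],[0,0,0],0.5]]}}

```text
t: 40.85
eef_pos: [453.1, 376.3, 10.0]
tcp_rot: [-1.555, 0.018, -1.783]
ft_force: [-0.5, -0.3, 0.0]
opening: 0.139
```

Call:
{"method": "apply_moves", "body": {"increments": [[[0,0,0],[0,0,0],1.5],[[0,0,0],[0,0,0],3],[[0,0,0],[0,0,0],3],[[0,0,0],[0,0,0],3],[[0,-2,0],[0,0,0],3]]}}

```text
t: 41.48
eef_pos: [453.1, 376.2, 31.5]
tcp_rot: [-1.555, 0.019, -1.783]
ft_force: [0.7, -0.7, 0.3]
opening: 0.318
```

Call:
{"method": "apply_moves", "body": {"increments": [[[0,-5,0],[0,0,0],4],[[0,-6,0],[0,0,0],4],[[0,-6,0],[0,0,0],4],[[0,-6,0],[0,0,0],4],[[0,-6,0],[0,0,0],4]]}}

```text
t: 42.1
eef_pos: [446.0, 370.8, 327.6]
tcp_rot: [-1.559, 0.014, -1.783]
ft_force: [0.6, 1.2, -0.8]
opening: 0.419
```

```bash
python3 -c "
from h import *
st()
for n in ('side','top'):
    c=read_camera(n); find(c,['weight0','bin_handle'],k=7); save(c,n+'7.png')
    if n=='top': save(c,'crop7.png',(90,130,410,310),2.4)"
```

```text
t 42.1 p [446.  370.8 327.6] rpy [-1.559  0.014 -1.783] F [ 0.6  1.2 -0.8] op 0.419 q [0.58 0.31 1.48 0.   1.33 0.79]
weight0 0.95 [454. 371.  31.] [267. 168.]
weight0 0.9 [573. 339.  26.] [311. 169.]
weight0 0.87 [ 642. -472.   25.] [480. 394.]
weight0 0.71 [513. 359.  30.] [289. 168.]
weight0 0.71 [310. 198.  28.] [226. 211.]
weight0 0.61 [ 265. -274.   28.] [243. 356.]
bin_handle 0.86 [620.  84. 246.] [364. 137.]
bin_handle 0.53 [448.  -9.  14.] [302. 256.]
bin_handle 0.52 [511. 360.  27.] [288. 169.]
weight0 0.9 [452. 373.  25.] [148. 264.]
weight0 0.82 [511. 359.  33.] [154. 239.]
weight0 0.72 [574. 339.  31.] [163. 211.]
weight0 0.66 [313. 198.  23.] [224. 325.]
weight0 0.64 [ 265. -274.   25.] [435. 344.]
bin_handle 0.85 [616.  87. 245.] [263. 168.]
```

View pics/crop7.png

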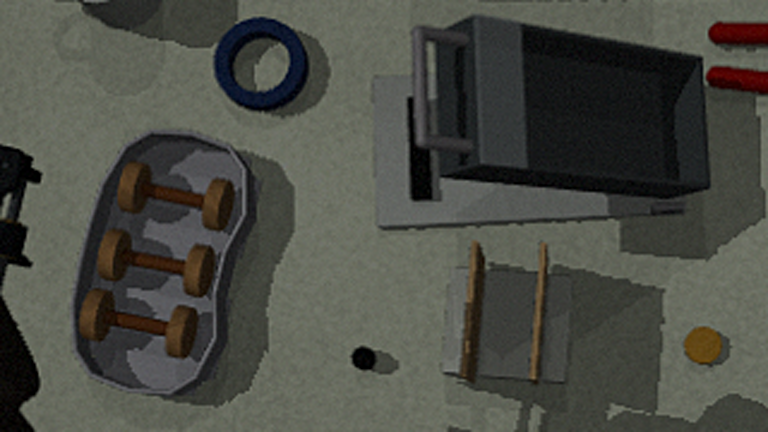

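All three wooden weights lie side by side in the dish (crop 180,190; 160,260; 140,325). The bin is empty and still tipped. I return to the handle.

Call:
{"method": "apply_moves", "body": {"increments": [[[4.1,0,3.9],[0,0,0],4],[[4.1,0,3.9],[0,0,0],4],[[4.1,0,3.9],[0,0,0],4],[[4.1,0,3.9],[0,0,0],4],[[4.1,0,3.9],[0,0,0],4]]}}

```text
t: 43.02
eef_pos: [594.5, 125.3, 314.1]
tcp_rot: [-1.574, 0.006, -1.777]
ft_force: [0.5, 1.1, -0.3]
opening: 0.42
```

Call:
{"method": "apply_moves", "body": {"increments": [[[3.5,0,3.5],[0,0,0],4],[[0,0,0],[0,10.6,0],4],[[0,0,0],[0,10.6,0],4],[[0,0,0],[0,10.6,0],4],[[0,0,0],[0,10.6,0],4]]}}

```text
t: 43.65
eef_pos: [622.5, 77.3, 302.3]
tcp_rot: [-1.587, -0.012, -2.531]
ft_force: [0.1, 0.6, -0.5]
opening: 0.418
```

Call:
{"method": "apply_moves", "body": {"increments": [[[0,0,0],[0,10.6,0],4],[[0,0,0],[0,10.6,0],4],[[0,0,0],[0,10.6,0],4],[[0,0,0],[0,0,0],4],[[0,0,0],[0,0,0],4]]}}

```text
t: 44.28
eef_pos: [620.7, 77.0, 293.4]
tcp_rot: [-1.579, -0.033, -3.088]
ft_force: [-0.7, 0.4, -0.6]
opening: 0.418
```

```bash
python3 m.py 621 84 217 -3.095
```

```text
t 44.27 p [620.7  77.  293.4] rpy [-1.579 -0.033 -3.088] F [-0.7  0.4 -0.6] op 0.418 q [0.01 0.43 1.39 0.01 1.36 1.53]
shift cm [-0.32  7.64 -0.64] rot deg [0.4 0.4 1.9] |d| 7.67
```

Call:
{"method": "apply_moves", "body": {"increments": [[[0,3,-0.7],[0,0,1.9],4],[[0,3,0],[0,0,0],4],[[0,1.7,0],[0,0,0],4],[[0,0,0],[0,0,0],4],[[0,0,0],[0,0,0],4]]}}

```text
t: 44.9
eef_pos: [619.2, 84.8, 213.6]
tcp_rot: [-1.579, 0.0, -3.074]
ft_force: [0.3, 0.1, 0.2]
opening: 0.42
```

```bash
python3 m.py 621 84 217 -3.095
```

```text
t 44.9 p [619.2  84.8 213.6] rpy [-1.579  0.    -3.074] F [0.3 0.1 0.2] op 0.42 q [0.03 0.47 1.53 0.01 1.14 1.53]
shift cm [-0.17 -0.34  0.08] rot deg [ 0.4  1.2 -0. ] |d| 0.39
```

Call:
{"method": "apply_moves", "body": {"increments": [[[0,0,0],[0,0,0],0.6],[[0,0,0],[0,0,0],0.6],[[0,0,0],[0,0,0],0.6],[[0,0,0],[0,0,0],0.6],[[0,0,0],[0,0,0],0.6]]}}

```text
t: 45.52
eef_pos: [619.8, 83.8, 215.0]
tcp_rot: [-1.577, 0.002, -3.073]
ft_force: [0.8, 2.6, -0.9]
opening: 0.117
```

Call:
{"method": "apply_moves", "body": {"increments": [[[0,1.4,-1.5],[0,0,0],0.6],[[0,1.5,-1.4],[0,0,0],0.6],[[0,1.6,-1.3],[0,0,0],0.6],[[0,1.7,-1.2],[0,0,0],0.6],[[0,1.8,-1.0],[0,0,0],0.6]]}}

```text
t: 46.15
eef_pos: [617.9, 144.8, 135.0]
tcp_rot: [-1.57, 0.008, -3.075]
ft_force: [0.4, -4.0, 2.0]
opening: 0.122
```

```bash
python3 m.py 619 176.8 35.5 -3.095
```

```text
t 46.15 p [617.9 144.8 135. ] rpy [-1.57   0.008 -3.075] F [ 0.4 -4.   2. ] op 0.122 q [ 0.13  0.56  1.6  -0.    0.98  1.63]
shift cm [-0.24  9.95 -3.19] rot deg [-0.1  1.1 -0.5] |d| 10.46
```

Call:
{"method": "apply_moves", "body": {"increments": [[[0,1.9,-0.9],[0,0,0],0.6],[[0,1.9,-0.8],[0,0,0],0.6],[[0,1.9,-0.6],[0,0,0],0.6],[[0,1.8,-0.5],[0,0,0],0.6],[[0,1.5,-0.4],[0,0,0],0.6]]}}

```text
t: 46.78
eef_pos: [617.2, 176.1, 41.6]
tcp_rot: [-1.566, 0.01, -3.075]
ft_force: [1.4, -15.5, 1.0]
opening: 0.116
```

Call:
{"method": "apply_moves", "body": {"increments": [[[0,0.5,-0.1],[0,0,0],0.6],[[0,0.4,0],[0,0,0],0.6],[[0,0.3,0],[0,0,0],0.6],[[0,0.2,0],[0,0,0],0.6],[[0,0,0],[0,0,0],0.6]]}}

```text
t: 47.4
eef_pos: [619.5, 176.7, 35.5]
tcp_rot: [-1.566, 0.018, -3.075]
ft_force: [1.3, -3.5, -8.4]
opening: 0.114
```

```bash
python3 -c "
from h import *
st()
for n in ('side','top'):
    c=read_camera(n); find(c,['bin_handle'],k=2)"
```

```text
t 47.4 p [619.5 176.7  35.5] rpy [-1.566  0.018 -3.075] F [ 1.3 -3.5 -8.4] op 0.114 q [ 0.18  0.69  1.66 -0.01  0.78  1.69]
bin_handle 0.73 [615. 176.  67.] [345. 184.]
```

Call:
{"method": "apply_moves", "body": {"increments": [[[0,0.7,0],[0,0,0],0.6],[[0,0.7,0],[0,0,0],0.6],[[0,0.5,0],[0,0,0],0.6],[[0,0.5,0],[0,0,0],0.6],[[0,0.3,0],[0,0,0],0.6]]}}

```text
t: 48.22
eef_pos: [628.6, 177.1, 25.2]
tcp_rot: [-1.567, 0.042, -3.076]
ft_force: [-14.8, -5.5, 31.8]
opening: 0.118
```

Call:
{"method": "apply_moves", "body": {"increments": [[[0,0,0],[0,0,0],4],[[0,0,0],[0,0,0],4],[[0,0,0],[0,0,0],4],[[0,0,0],[0,0,0],4],[[0,-4,0],[0,0,0],4]]}}

```text
t: 48.85
eef_pos: [625.4, 178.1, 61.8]
tcp_rot: [-1.567, 0.036, -3.075]
ft_force: [0.3, 0.6, 1.0]
opening: 0.42
```

Call:
{"method": "apply_moves", "body": {"increments": [[[0,-5,0],[0,0,0],4],[[0,-5,0],[0,0,0],4],[[0,-6,0],[0,0,0],3],[[0,-6,0],[0,0,0],3],[[0,0,0],[0,0,0],3]]}}

```text
t: 49.48
eef_pos: [617.4, 178.8, 289.6]
tcp_rot: [-1.568, 0.038, -3.075]
ft_force: [-1.4, 0.2, -0.7]
opening: 0.315
```

```bash
python3 -c "
from h import *
st()
for n in ('side','top'):
    c=read_camera(n); find(c,['bin_handle','blank0','rest','rack','groove_left','groove_right'],k=3)
    if n=='top': save(c,'top8.png',(270,150,520,310),3.2)"
```

```text
t 49.48 p [617.4 178.8 289.6] rpy [-1.568  0.038 -3.075] F [-1.4  0.2 -0.7] op 0.315 q [ 0.18  0.43  1.4  -0.01  1.28  1.69]
bin_handle 0.84 [614. 177.  63.] [345. 186.]
bin_handle 0.52 [ 491. -368.   15.] [376. 372.]
blank0 0.7 [448.  -6.  12.] [301. 256.]
blank0 0.63 [ 630. -131.   -2.] [395. 281.]
rest 0.79 [447.  24.   0.] [297. 252.]
rest 0.51 [454. 373.  33.] [267. 167.]
rack 0.88 [ 495. -328.    2.] [370. 360.]
groove_left 0.68 [ 500. -298.   14.] [368. 344.]
groove_right 0.59 [ 492. -367.   12.] [377. 373.]
blank0 0.68 [ 494. -365.   12.] [470. 243.]
blank0 0.62 [452.  54.   6.] [288. 264.]
blank0 0.61 [448.  -2.  14.] [312. 265.]
rest 0.9 [445.  25.  -1.] [301. 267.]
rack 0.93 [ 494. -334.   -4.] [455. 244.]
groove_left 0.75 [ 497. -294.   11.] [439. 242.]
groove_right 0.79 [ 493. -363.   11.] [469. 244.]
groove_right 0.26 [ 631. -129.   21.] [366. 185.]
```

View pics/top8.png

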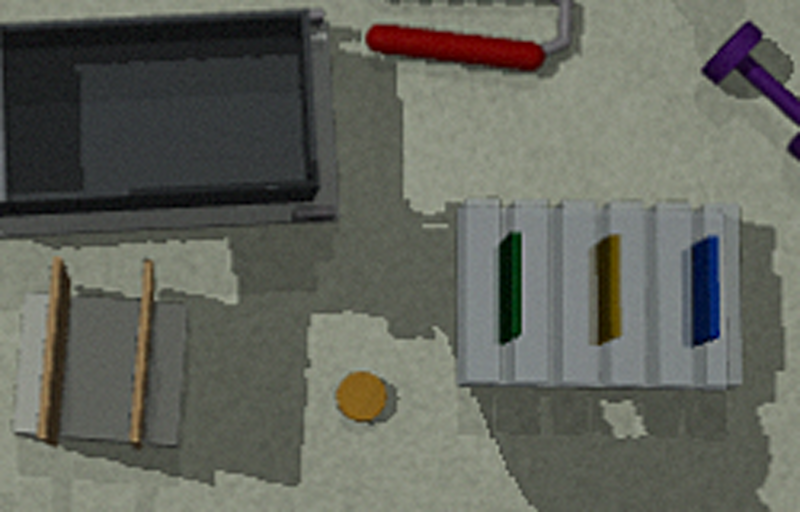

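The bin is level again and empty. The blanks' top edges are at top crop (150,262)-(135,440) and (58,260)-(48,440). The rack is at crop (458,203)-(740,384), with its empty grooves at about x = 557 and x = 653.

```bash
python3 - <<'E'
from h import *
c=read_camera("top"); f=lambda q:[270+q[0]/3.2,150+q[1]/3.2]
for nm,a,b,z in (("blankR",(150,262),(136,440),130),("blankL",(58,260),(48,440),130),("rackL",(458,203),(458,384),47),("rackR",(740,205),(741,384),47),("bin long edge",(0,208),(318,190),82)):
    w=pxW(c,[f(a),f(b)],z); d=w[0]-w[1]; print(nm,w[:,:2].round(1).tolist(),"mid",w.mean(0)[:2].round(1),"len",np.hypot(*d[:2]).round(1),"ang",np.arctan2(d[1],d[0]).round(3))
im=c["img"].astype(int).sum(2)//3
for r in (216,222,226,262,266): print(r,im[r,410:505].tolist())
E
```

```text
blankR [[507.2, -14.5], [390.7, -4.0]] mid [449.   -9.2] len 117.0 ang -0.089
blankL [[509.4, 45.9], [391.4, 53.1]] mid [450.4  49.5] len 118.1 ang -0.061
rackL [[558.3, -230.8], [430.6, -226.8]] mid [ 494.4 -228.8] len 127.7 ang -0.031
rackR [[554.6, -431.3], [427.7, -425.7]] mid [ 491.1 -428.5] len 127.0 ang -0.044
bin long edge [[552.8, 88.4], [562.4, -129.5]] mid [557.6 -20.6] len 218.2 ang 1.615
216 [90, 90, 83, 109, 112, 117, 135, 130, 131, 131, 136, 132, 131, 133, 133, 137, 110, 130, 112, 113, 115, 141, 135, 136, 135, 133, 130, 138, 136, 138, 138, 113, 125, 106, 102, 117, 142, 137, 137, 136, 133, 130, 133, 134, 135, 130, 122, 119, 109, 105, 122, 134, 133, 131, 131, 131, 135, 132, 132, 130, 129, 125, 116, 107, 102, 122, 139, 135, 133, 132, 133, 133, 132, 128, 133, 128, 112, 100, 101, 101, 131, 135, 129, 135, 123, 126, 124, 133, 134, 132, 130, 106, 138, 135, 135]
222 [89, 95, 75, 103, 108, 114, 133, 133, 131, 131, 132, 136, 130, 129, 135, 135, 106, 122, 117, 65, 74, 97, 90, 140, 133, 128, 130, 132, 132, 131, 134, 109, 118, 105, 105, 107, 134, 130, 129, 127, 131, 130, 130, 131, 1
[... 948 characters left out ...]
8, 111, 125, 134, 133, 133, 131, 128, 131, 130, 133, 133, 122, 102, 108, 101, 105, 127, 132, 128, 133, 129, 129, 129, 126, 130, 130, 118, 104, 104, 105, 102, 130, 132, 130, 128, 128, 135, 112, 117, 117, 118, 111, 83, 82, 81]
266 [138, 134, 111, 111, 107, 119, 134, 135, 132, 132, 133, 130, 132, 135, 132, 135, 109, 119, 108, 108, 101, 133, 135, 134, 134, 136, 133, 130, 132, 130, 131, 118, 121, 108, 105, 108, 134, 133, 131, 130, 130, 132, 129, 129, 130, 133, 122, 100, 106, 104, 112, 124, 136, 132, 127, 128, 130, 128, 130, 130, 129, 118, 106, 105, 109, 102, 125, 131, 130, 132, 126, 129, 128, 129, 130, 132, 123, 102, 105, 107, 98, 133, 128, 129, 132, 128, 130, 101, 122, 120, 118, 118, 83, 81, 84]
```

Call:
{"method": "apply_moves", "body": {"increments": [[[3.6,0,3.5],[0,0,-2],3],[[3.6,0,3.5],[0,0,0],3],[[3.6,1,3.5],[0,0,0],3],[[3.6,3,3.5],[0,0,0],3],[[3.6,3,3.5],[0,8,0],3]]}}

```text
t: 50.85
eef_pos: [445.4, -11.7, 214.3]
tcp_rot: [-1.566, -0.0, 3.07]
ft_force: [1.7, -0.3, 0.9]
opening: 0.314
```

Call:
{"method": "apply_moves", "body": {"increments": [[[0,3,0],[0,0,0],3],[[0,2,0],[0,0,0],3],[[0,0,0],[0,0,0],3],[[0,0,0],[0,0,0],3],[[0,0,0],[0,0,0],3]]}}

```text
t: 51.48
eef_pos: [443.6, -14.1, 164.2]
tcp_rot: [-1.566, 0.001, 3.064]
ft_force: [1.1, -0.0, 0.3]
opening: 0.315
```

```bash
python3 m.py 449 -9 86 -3.217; python3 - <<'E'
from h import *
c=read_camera("top")
for a,b in (((443,216),(443,266)),((473.3,216),(473.3,266))):
    w=pxW(c,[a,b],47); d=w[0]-w[1]; print(w.mean(0).round(1),np.arctan2(d[1],d[0]).round(3))
s=read_camera("side"); find(s,["blank0"],"look_for"); find(s,["blank0"]); 
st_=readout.state(); p=np.array(st_["eef_pos"])+[0,0,22]; q=px(s,[p])[0].astype(int); im=s["img"].copy(); im[q[1],q[0]]=[0,255,0]; s["img"]=im
save(s,"side9.png",(260,150,360,270),5)
E
```

```text
t 51.48 p [443.6 -14.1 164.2] rpy [-1.566e+00  1.000e-03  3.064e+00] F [ 1.1 -0.   0.3] op 0.315 q [-0.18  0.27  2.02 -0.01  0.85  1.48]
shift cm [-0.48  7.82 -0.59] rot deg [-0.3 -0.1 -0.1] |d| 7.86
[ 495.1 -296.1   47. ] -0.038
[ 494.2 -364.6   47. ] -0.044
blank0 0.92 [440.  57. 109.] [290. 206.]
blank0 0.9 [449.  -8.  85.] [302. 231.]
blank0 0.55 [448.  -6.  11.] [301. 256.]
blank0 0.38 [446.  24.   0.] [297. 252.]
blank0 0.19 [615. 181.  65.] [345. 184.]
```

View pics/side9.png

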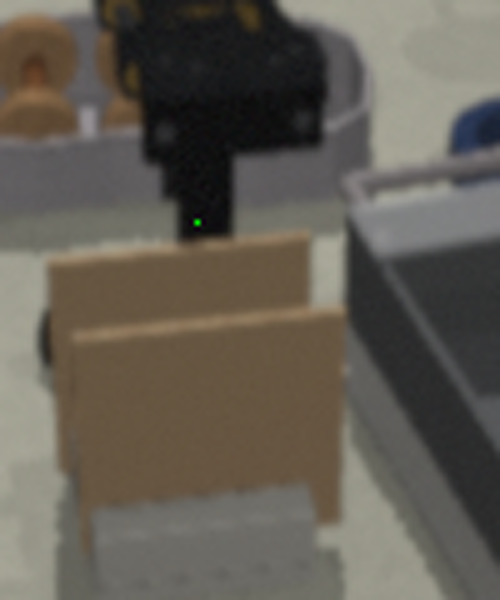

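The near blank's top edge runs from crop (75,335) to (345,312), and the fingers hover behind and above its middle. I lower onto it and grip.

Call:
{"method": "apply_moves", "body": {"increments": [[[-0.4,3,-0.5],[0,0,0],3],[[0,2.5,0],[0,0,0],3],[[0,1.5,0],[0,0,0],3],[[0,1,0],[0,0,0],3],[[0,0,0],[0,0,0],3]]}}

```text
t: 52.3
eef_pos: [449.2, -9.6, 82.8]
tcp_rot: [-1.565, 0.004, 3.065]
ft_force: [0.7, 0.1, 0.5]
opening: 0.313
```

```bash
python3 m.py 449 -9 86 -3.217; python3 -c "
from h import *
s=read_camera('side'); print(pxW(s,[[275,217.2],[329,212.6],[301.6,215]],130).round(1))"
```

```text
t 52.3 p [449.2  -9.6  82.8] rpy [-1.565  0.004  3.065] F [0.7 0.1 0.5] op 0.313 q [-0.17  0.41  2.1  -0.01  0.63  1.49]
shift cm [ 0.03 -0.32 -0.06] rot deg [-0.3 -0.1 -0.2] |d| 0.32
[[392.1  -3.3 130. ]
 [508.5 -18.4 130. ]
 [449.  -10.9 130. ]]
```

Call:
{"method": "apply_moves", "body": {"increments": [[[0,0,0],[0,0,0],0.1],[[0,0,0],[0,0,0],0.1],[[0,0,0],[0,0,0],0.1],[[0,0,0],[0,0,0],0.1],[[0,0,0],[0,0,0],0.1]]}}

```text
t: 52.98
eef_pos: [450.1, -9.6, 84.6]
tcp_rot: [-1.565, 0.008, 3.064]
ft_force: [0.8, 1.7, -1.9]
opening: 0.063
```

Call:
{"method": "apply_moves", "body": {"increments": [[[0,-1,0],[0,0,0],0.1],[[0,-2,0],[0,0,0],0.1],[[0,-3,0],[0,0,0],0.1],[[0,-4,0],[0,0,0],0.1],[[0,-4,0],[0,0,0],0.1]]}}

```text
t: 53.6
eef_pos: [447.6, -8.9, 228.9]
tcp_rot: [-1.565, 0.002, 3.065]
ft_force: [0.1, 0.6, -0.8]
opening: 0.058
```

```bash
python3 m.py 495 -296 200 -3.182; python3 -c "
from h import *
for n in ('side','top'):
    c=read_camera(n); find(c,['blank0'])"
```

```text
t 53.6 p [447.6  -8.9 228.9] rpy [-1.565e+00  2.000e-03  3.065e+00] F [ 0.1  0.6 -0.8] op 0.058 q [-0.16  0.19  1.92 -0.01  1.03  1.49]
shift cm [-6.93  3.07 28.25] rot deg [-0.3 -2.1 -0.1] |d| 29.25
blank0 0.74 [446.  -6. 154.] [299. 205.]
blank0 0.66 [449.  57.  13.] [294. 239.]
blank0 0.37 [ 495. -331.   -3.] [454. 244.]
```

Call:
{"method": "apply_moves", "body": {"increments": [[[-1.4,0,5.6],[0,-2,0],0.1],[[-1.3,0,5.6],[0,0,0],0.1],[[-1.3,0,5.6],[0,0,0],0.1],[[-1.3,0.5,5.6],[0,0,0],0.1],[[-1.3,1,5.2],[0,0,0],0.1]]}}

```text
t: 54.42
eef_pos: [499.8, -292.0, 208.8]
tcp_rot: [-1.569, -0.004, 3.108]
ft_force: [1.2, 0.2, -0.9]
opening: 0.06
```

Call:
{"method": "apply_moves", "body": {"increments": [[[0,2,0],[0,0,0],0.1],[[0,2,0],[0,0,0],0.1],[[0,1,0],[0,0,0],0.1],[[0,0,0],[0,0,0],0.1],[[0,0,0],[0,0,0],0.1]]}}

```text
t: 55.05
eef_pos: [497.2, -294.8, 151.3]
tcp_rot: [-1.574, -0.013, 3.103]
ft_force: [0.3, 0.3, -1.9]
opening: 0.058
```

```bash
python3 m.py 495 -296 130 -3.182; python3 - <<'E'
from h import *
c=read_camera("top"); save(c,"top10.png",(400,190,520,290),3.3); find(c,["blank0","groove_left"])
d=read_camera("side"); find(d,["blank0","groove_left"]); 
a=cv2.resize(c["img"][190:290,400:520,::-1],None,fx=4,fy=4,interpolation=cv2.INTER_CUBIC)
b=cv2.resize(d["img"][260:400,310:440,::-1],None,fx=2.86,fy=2.86,interpolation=cv2.INTER_CUBIC)
cv2.imwrite("pics/both10.png",np.hstack([a[:400],b[:400]]))
E
```

```text
t 55.05 p [ 497.2 -294.8  151.3] rpy [-1.574 -0.013  3.103] F [ 0.3  0.3 -1.9] op 0.058 q [-0.65  0.47  1.71 -0.01  0.97  0.97]
shift cm [0.19 2.13 0.13] rot deg [0.2 0.1 0.7] |d| 2.14
groove_left 0.62 [506. 348.   3.] [162. 242.]
groove_left 0.34 [574. 340.  31.] [163. 211.]
blank0 0.64 [451.  56.  11.] [295. 240.]
blank0 0.61 [ 495. -294.   75.] [367. 320.]
groove_left 0.85 [ 497. -299.   14.] [366. 344.]
```

View pics/both10.png

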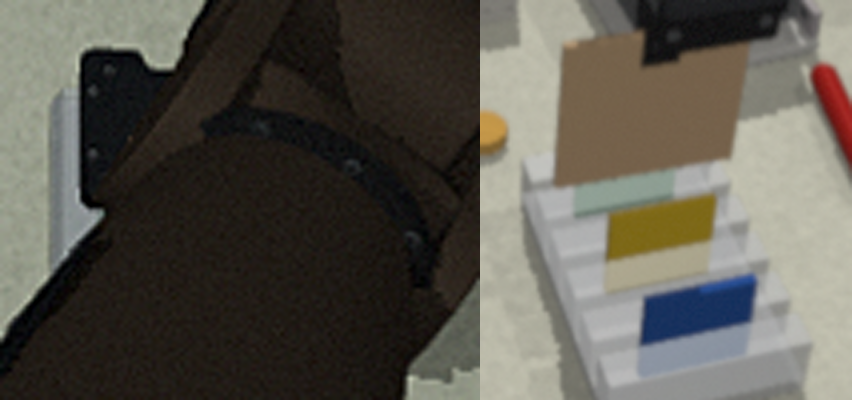

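```bash
python3 - <<'E'
from h import *
d=read_camera("side")
print(pxW(d,[[336.2,325.0],[398.5,315.2]],76).round(1))
C=np.array([494.65,-330.3]); y=-.041; X=np.array([np.cos(y),np.sin(y)]); Y=np.array([-X[1],X[0]])
s=6; im=cv2.resize(d["img"][300:408,310:440,::-1],None,fx=s,fy=s,interpolation=cv2.INTER_CUBIC)
def line(a,b,z,col):
    P=[np.r_[C+a[0]*X+a[1]*Y,z],np.r_[C+b[0]*X+b[1]*Y,z]]; q=((px(d,P)-[310,300]+.5)*s).astype(int); cv2.line(im,tuple(map(int,q[0])),tuple(map(int,q[1])),col,1)
for g in (34,0,-34,-68):
    for e in (-4.5,4.5): line((-65,g+e),(65,g+e),47,(0,0,255) if g%68 else (0,200,0))
line((-65,-97.5),(65,-97.5),47,(255,0,255)); line((-65,-97.5),(-65,97.5),47,(255,0,255)); line((65,-97.5),(65,97.5),47,(255,0,255))
cv2.imwrite("pics/ov11.png",im)
E
```

```text
[[ 437.3 -290.4   76. ]
 [ 556.8 -299.6   76. ]]
```

View pics/ov11.png

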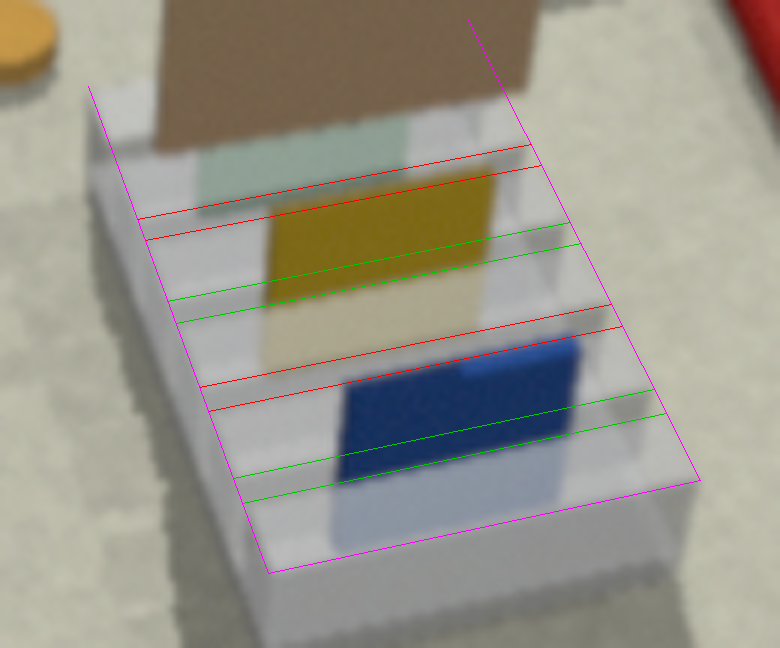

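The overlay fits the rack well, to about 1 mm. The blank's bottom edge (155,153)-(527,92) sits about 4 mm short of the left groove (red lines at 138,219 and 530,145), so I correct and lower a little.

Call:
{"method": "apply_moves", "body": {"increments": [[[0,0.5,0.4],[0,0,0.7],0.1],[[0,0.5,0],[0,0,0],0.1],[[0,0.3,0],[0,0,0],0.1],[[0,0,0],[0,0,0],0.1],[[0,0,0],[0,0,0],0.1]]}}

```text
t: 56.02
eef_pos: [496.8, -299.2, 137.3]
tcp_rot: [-1.573, 0.001, 3.103]
ft_force: [0.3, 0.3, -0.1]
opening: 0.063
```

```bash
cat > e.py <<'E'
from h import *
# bottom edge (near face) of the held blank in the side picture; argv: groove y offset (34/-34)
s=st(); d=read_camera("side"); g=float(sys.argv[1]); zb=float(sys.argv[2]) if len(sys.argv)>2 else s["eef_pos"][2]-75.3
C=np.array([494.65,-330.3]); a=-.041; X=np.array([np.cos(a),np.sin(a)]); Y=np.array([-X[1],X[0]])
T=C+g*Y
im=cv2.GaussianBlur(d["img"],(3,3),0).astype(float); t=im[:,:,0]-im[:,:,2]
e=px(d,[np.r_[T+u*X-3*Y,zb] for u in np.linspace(-45,45,13)]); pts=[]
for u,v in e:
    u=int(round(u)); col=t[int(v)-14:int(v)+15,u]; hi=np.median(col[:5]); lo=np.median(col[-4:]); th=(hi+lo)/2
    k=np.argmax(col<th); 
    if hi-lo>15 and k>0: pts.append([u,int(v)-14+k-1+(col[k-1]-th)/(col[k-1]-col[k])])
pts=np.array(pts); w=pxW(d,pts,zb)[:,:2]-T; gx,gy=w@X,w@Y; f=np.polyfit(gx,gy,1); r=gy-np.polyval(f,gx); ok=abs(r)<1.5; f=np.polyfit(gx[ok],gy[ok],1)
print(len(pts),ok.sum(),"zb",round(zb,1),"near face at groove centre: y off (want -3)",f[1].round(2),"angle",f[0].round(3),"rms",r[ok].std().round(2))
E
python3 e.py 34; python3 m.py 496 -299.5 100 -3.182
```

```text
t 56.02 p [ 496.8 -299.2  137.3] rpy [-1.573e+00  1.000e-03  3.103e+00] F [ 0.3  0.3 -0.1] op 0.063 q [-0.66  0.49  1.73  0.    0.92  0.95]
3 3 zb 62.0 near face at groove centre: y off (want -3) -2.32 angle 0.003 rms 0.05
t 56.08 p [ 496.8 -299.2  137.3] rpy [-1.573e+00  1.000e-03  3.103e+00] F [ 0.3  0.9 -1.2] op 0.062 q [-0.66  0.49  1.73  0.    0.92  0.95]
shift cm [0.08 3.73 0.04] rot deg [ 0.2  0.1 -0. ] |d| 3.73
```

Call:
{"method": "apply_moves", "body": {"increments": [[[0,0.6,0.05],[0,0,0],0.1],[[0,0.6,0],[0,0,0],0.1],[[0,0.5,0],[0,0,0],0.1],[[0,0.5,0],[0,0,0],0.1],[[0,0.5,0],[0,0,0],0.1]]}}

```text
t: 56.7
eef_pos: [499.6, -301.6, 117.8]
tcp_rot: [-1.567, 0.01, 3.103]
ft_force: [-8.2, 6.8, 41.1]
opening: 0.061
```

```bash
python3 e.py 34
```

```text
t 56.7 p [ 499.6 -301.6  117.8] rpy [-1.567  0.01   3.103] F [-8.2  6.8 41.1] op 0.061 q [-0.66  0.51  1.75  0.    0.87  0.95]
3 3 zb 42.5 near face at groove centre: y off (want -3) 0.28 angle 0.006 rms 0.08
```

Call:
{"method": "apply_moves", "body": {"increments": [[[0,-0.6,0],[0,0,-0.5],0.1],[[0,0,0],[0,0,0],0.1],[[0,0,0],[0,0,0],0.1],[[0,0,0],[0,0,0],0.1],[[0,0,0],[0,0,0],0.1]]}}

```text
t: 57.38
eef_pos: [499.3, -301.3, 122.8]
tcp_rot: [-1.567, 0.001, 3.103]
ft_force: [0.1, -0.2, -0.4]
opening: 0.06
```

```bash
python3 e.py 34 ; Z=$(python3 -c "
from h import *
print(readout.state()['eef_pos'][2]-71.3)"); python3 e.py 34 $Z; python3 -c "
from h import *
c=read_camera('side'); find(c,['blank0'])"
```

```text
t 57.38 p [ 499.3 -301.3  122.8] rpy [-1.567e+00  1.000e-03  3.103e+00] F [ 0.1 -0.2 -0.4] op 0.06 q [-0.66  0.51  1.74 -0.    0.89  0.96]
3 3 zb 47.5 near face at groove centre: y off (want -3) -2.1 angle -0.006 rms 0.03
t 57.42 p [ 499.3 -301.3  122.8] rpy [-1.567e+00  1.000e-03  3.103e+00] F [-0.6 -0.7 -1.3] op 0.058 q [-0.66  0.51  1.74 -0.    0.89  0.96]
3 3 zb 51.5 near face at groove centre: y off (want -3) -5.33 angle -0.001 rms 0.05
blank0 0.91 [450.  56.   9.] [295. 241.]
blank0 0.79 [ 495. -301.   55.] [367. 330.]
blank0 0.3 [ 490. -367.   13.] [376. 372.]
```

Call:
{"method": "apply_moves", "body": {"increments": [[[0,0,-0.2],[0,0,0],0.1],[[0,0.3,0],[0,0,0],0.1],[[0,0.4,0],[0,0,0],0.1],[[0,0.4,0],[0,0,0],0.1],[[0,0.3,0],[0,0,0],0.1]]}}

```text
t: 58.2
eef_pos: [500.3, -300.3, 116.7]
tcp_rot: [-1.562, 0.007, 3.103]
ft_force: [-9.8, 6.4, 30.7]
opening: 0.064
```

```bash
st=0; Z=$(python3 -c "
from h import *
print(readout.state()['eef_pos'][2]-71.3)"); python3 e.py 34 $Z
```

```text
t 58.2 p [ 500.3 -300.3  116.7] rpy [-1.562  0.007  3.103] F [-9.8  6.4 30.7] op 0.064 q [-0.65  0.51  1.75 -0.    0.87  0.96]
3 3 zb 45.4 near face at groove centre: y off (want -3) -2.24 angle 0.009 rms 0.01
```

Call:
{"method": "apply_moves", "body": {"increments": [[[0,-0.4,-0.1],[0,0,0],0.1],[[0,-0.1,-0.1],[0,0,0],0.1],[[0,0.3,0],[0,0,0],0.1],[[0,0.4,0],[0,0,0],0.1],[[0,0.3,0],[0,0,0],0.1]]}}

```text
t: 58.88
eef_pos: [500.2, -297.9, 110.7]
tcp_rot: [-1.563, 0.007, 3.103]
ft_force: [0.1, 0.7, -1.7]
opening: 0.058
```

```bash
Z=$(python3 -c "
from h import *
print(readout.state()['eef_pos'][2]-71.3)"); python3 e.py 34 $Z
```

```text
t 58.88 p [ 500.2 -297.9  110.7] rpy [-1.563  0.007  3.103] F [ 0.1  0.7 -1.7] op 0.058 q [-0.65  0.52  1.76 -0.    0.85  0.96]
3 3 zb 39.4 near face at groove centre: y off (want -3) 1.69 angle 0.031 rms 0.16
```

It's in the groove, with no force at 110.7. I push it home.

Call:
{"method": "apply_moves", "body": {"increments": [[[0,0.6,0],[0,0,0],0.1],[[0,0.6,0],[0,0,0],0.1],[[0,0.6,0],[0,0,0],0.1],[[0,0.4,0],[0,0,0],0.1],[[0,0.3,0],[0,0,0],0.1]]}}

```text
t: 59.55
eef_pos: [500.1, -298.0, 83.1]
tcp_rot: [-1.563, 0.006, 3.103]
ft_force: [1.4, 0.8, -1.3]
opening: 0.063
```

Call:
{"method": "apply_moves", "body": {"increments": [[[0,0.3,0],[0,0,0],0.1],[[0,0.3,0],[0,0,0],0.1],[[0,0.3,0],[0,0,0],0.1],[[0,0.1,0],[0,0,0],0.1],[[0,0,0],[0,0,0],0.1]]}}

```text
t: 60.18
eef_pos: [500.1, -298.3, 81.8]
tcp_rot: [-1.56, 0.01, 3.103]
ft_force: [1.0, 2.7, -2.0]
opening: 0.063
```

Call:
{"method": "apply_moves", "body": {"increments": [[[0,0,0],[0,0,0],2],[[0,0,0],[0,0,0],2.5],[[0,0,0],[0,0,0],2.5],[[0,-1,0],[0,0,0],2.5],[[0,-3,0],[0,0,0],2.5]]}}

```text
t: 60.8
eef_pos: [499.3, -298.2, 121.1]
tcp_rot: [-1.561, 0.007, 3.103]
ft_force: [0.2, -0.6, -0.2]
opening: 0.264
```

Call:
{"method": "apply_moves", "body": {"increments": [[[0,-5,0],[0,0,0],3],[[0,-6,0],[0,0,0],3],[[0,-4,0],[0,0,0],3],[[1,0,-6],[0,0,0],3],[[1,0,-6],[0,0,0],3]]}}

```text
t: 61.42
eef_pos: [483.0, -176.7, 279.6]
tcp_rot: [-1.558, 0.013, 3.098]
ft_force: [0.8, 0.7, -0.5]
opening: 0.316
```

Call:
{"method": "apply_moves", "body": {"increments": [[[1,0,-6],[0,0,0],3],[[1,0,-6],[0,0,0],3],[[1,0,-6],[0,0,0],3],[[0,0,-4],[0,0,0],3],[[0,0,0],[0,0,0],3]]}}

```text
t: 62.05
eef_pos: [460.0, 53.6, 280.5]
tcp_rot: [-1.557, 0.02, 3.101]
ft_force: [0.6, -0.3, -0.3]
opening: 0.315
```

```bash
python3 m.py 450 50 84 -3.21; python3 - <<'E'
from h import *
for n in ("side","top"):
    c=read_camera(n); find(c,["blank0"]); find(c,["blank0"],"look_for")
    if n=="top":
        im=c["img"].astype(int); t=im[:,:,0]-im[:,:,2]
        for r in (236,248,260,272,280): print(r,[ (270+i) for i in np.where(t[r,270:330]>35)[0]])
        for r in (218,230,242,254,266): print(r,[ (425+i) for i in np.where(t[r,425:465]>35)[0]])
E
```

```text
t 62.05 p [460.   53.6 280.5] rpy [-1.557  0.02   3.101] F [ 0.6 -0.3 -0.3] op 0.315 q [-0.02  0.16  1.82 -0.02  1.15  1.6 ]
shift cm [ 1.37 19.64  0.14] rot deg [-0.8  1.6 -1.1] |d| 19.68
blank0 0.8 [447.  57.  11.] [294. 240.]
blank0 0.69 [ 627. -125.   21.] [394. 272.]
blank0 0.56 [ 496. -300.   12.] [366. 345.]
blank0 0.6 [451.  56.  83.] [295. 215.]
blank0 0.58 [ 493. -300.   97.] [367. 314.]
blank0 0.59 [ 491. -295.   13.] [440. 245.]
blank0 0.44 [452.  51.   7.] [289. 264.]
blank0 0.85 [ 493. -293.  110.] [448. 238.]
blank0 0.55 [440.  51. 121.] [286. 265.]
236 []
248 []
260 []
272 []
280 []
218 [np.int64(450), np.int64(451), np.int64(452)]
230 [np.int64(451), np.int64(452), np.int64(460), np.int64(461), np.int64(462), np.int64(463)]
242 [np.int64(451), np.int64(452), np.int64(453), np.int64(460), np.int64(461), np.int64(462), np.int64(463)]
254 [np.int64(451), np.int64(452), np.int64(453), np.int64(460), np.int64(461), np.int64(462), np.int64(463)]
266 []
```

Call:
{"method": "apply_moves", "body": {"increments": [[[0.6,4,0.1],[-0.8,1.6,-1],3],[[0.4,5,0.1],[0,0,0],3],[[0,4,0],[0,0,0],3],[[0,0,0],[0,0,0],3],[[0,0,0],[0,0,0],3]]}}

```text
t: 62.98
eef_pos: [452.9, 44.5, 148.6]
tcp_rot: [-1.572, 0.005, 3.06]
ft_force: [0.8, 0.3, 0.7]
opening: 0.32
```

```bash
python3 m.py 450 51.5 84 -3.21; python3 -c "
from h import *
s=read_camera('side'); print(pxW(s,[[270,202.4],[322,197]],130).round(1))"
```

```text
t 62.98 p [452.9  44.5 148.6] rpy [-1.572  0.005  3.06 ] F [0.8 0.3 0.7] op 0.32 q [-0.05  0.31  2.01  0.    0.82  1.6 ]
shift cm [ 0.38  6.46 -0.67] rot deg [ 0.  -0.8 -0.3] |d| 6.5
[[394.4  55.2 130. ]
 [511.9  44.7 130. ]]
```

Call:
{"method": "apply_moves", "body": {"increments": [[[0.3,2,-0.6],[0,0,0],3],[[0.1,2.5,0],[0,0,0],3],[[0,1.5,0],[0,0,0],3],[[0,0.6,0],[0,0,0],3],[[0,0,0],[0,0,0],0.1]]}}

```text
t: 63.65
eef_pos: [454.6, 50.6, 88.0]
tcp_rot: [-1.572, 0.018, 3.059]
ft_force: [-0.7, -0.2, 0.3]
opening: 0.258
```

Call:
{"method": "apply_moves", "body": {"increments": [[[0,0,0],[0,0,0],0.1],[[0,0,0],[0,0,0],0.1],[[0,0,0],[0,0,0],0.1],[[0,0,0],[0,0,0],0.1],[[0,0,0],[0,0,0],0.1]]}}

```text
t: 64.28
eef_pos: [455.5, 50.5, 89.8]
tcp_rot: [-1.572, 0.021, 3.059]
ft_force: [-0.6, 0.1, -0.8]
opening: 0.06
```

Call:
{"method": "apply_moves", "body": {"increments": [[[0,-1,0],[0,0,0],0.1],[[0,-2,0],[0,0,0],0.1],[[0,-3,0],[0,0,0],0.1],[[0,-4,0],[0,0,0],0.1],[[0,-6,0],[0,0,0],0.1]]}}

```text
t: 64.9
eef_pos: [450.1, 50.5, 253.3]
tcp_rot: [-1.572, 0.013, 3.059]
ft_force: [0.2, -0.3, -0.3]
opening: 0.06
```

```bash
python3 m.py 500 -366 235 -3.182; python3 -c "
from h import *
s=read_camera('side'); find(s,['blank0']);s=read_camera('top'); find(s,['blank0'])"
```

```text
t 64.9 p [450.1  50.5 253.3] rpy [-1.572  0.013  3.059] F [ 0.2 -0.3 -0.3] op 0.06 q [-0.03  0.17  1.88  0.    1.08  1.62]
shift cm [-8.37  1.89 41.1 ] rot deg [ 0.  -2.4 -0.8] |d| 41.99
blank0 0.86 [ 495. -299.   13.] [366. 345.]
blank0 0.55 [443.  56. 172.] [291. 183.]
blank0 0.7 [ 493. -293.   15.] [439. 244.]
blank0 0.59 [451.  52. 178.] [284. 256.]
```

Call:
{"method": "apply_moves", "body": {"increments": [[[-1.1,0,5.2],[0,-2.4,-0.8],0.1],[[-1.0,0,5.2],[0,0,0],0.1],[[-1.0,0,5.2],[0,0,0],0.1],[[-1.0,0,5.2],[0,0,0],0.1],[[-1.0,0,5.2],[0,0,0],0.1]]}}

```text
t: 65.72
eef_pos: [488.0, -215.1, 246.7]
tcp_rot: [-1.576, -0.006, 3.109]
ft_force: [1.1, 0.5, -0.8]
opening: 0.064
```

Call:
{"method": "apply_moves", "body": {"increments": [[[-0.8,0,5.2],[0,0,0],0.1],[[-0.8,0,5.0],[0,0,0],0.1],[[-0.8,0,4.0],[0,0,0],0.1],[[0,0,0],[0,0,0],0.1],[[0,0,0],[0,0,0],0.1]]}}

```text
t: 66.35
eef_pos: [504.4, -363.8, 235.8]
tcp_rot: [-1.585, -0.018, 3.105]
ft_force: [0.4, 0.1, -0.6]
opening: 0.06
```

```bash
python3 m.py 495 -366 150 -3.182
```

```text
t 66.35 p [ 504.4 -363.8  235.8] rpy [-1.585 -0.018  3.105] F [ 0.4  0.1 -0.6] op 0.06 q [-0.73  0.46  1.49 -0.    1.22  0.88]
shift cm [0.77 8.59 0.38] rot deg [0.8 0.2 1. ] |d| 8.64
```

Call:
{"method": "apply_moves", "body": {"increments": [[[0.4,4,0.2],[0.8,0,1],0.1],[[0,3,0],[0,0,0],0.1],[[0,1.5,0],[0,0,0],0.1],[[0,0,0],[0,0,0],0.1],[[0,0,0],[0,0,0],0.1]]}}

```text
t: 66.97
eef_pos: [500.0, -360.6, 149.6]
tcp_rot: [-1.571, 0.0, 3.109]
ft_force: [0.8, -0.2, -0.1]
opening: 0.063
```

```bash
Z=$(python3 -c "
from h import *
print(readout.state()['eef_pos'][2]-79.5)"); python3 e.py -34 $Z; python3 m.py 497 -366 150 -3.182; python3 -c "
from h import *
s=read_camera('side'); find(s,['blank0'])"
```

```text
t 66.97 p [ 500.  -360.6  149.6] rpy [-1.571  0.     3.109] F [ 0.8 -0.2 -0.1] op 0.063 q [-0.73  0.52  1.63  0.    0.99  0.87]
13 3 zb 70.1 near face at groove centre: y off (want -3) -20.47 angle 0.015 rms 0.54
t 67.03 p [ 500.  -360.7  149.7] rpy [-1.571  0.     3.109] F [ 0.1 -0.  -0.1] op 0.062 q [-0.73  0.52  1.63  0.    0.99  0.87]
shift cm [ 0.28 -0.03  0.54] rot deg [ 0.   0.5 -0. ] |d| 0.61
blank0 0.6 [ 491. -357.   67.] [377. 349.]
```

```bash
sed -i 's/th=(hi+lo)\/2/th=hi*0.5+4/; s/hi-lo>15/hi>20/' e.py; sed -i 's/^im=cv2/print("edge px"); im=cv2/' e.py; sed -i 's/ok=abs(r)<1.5/ok=abs(r-np.median(r))<1.5/' e.py; echo 'print(pts.round(1).tolist())' >> e.py; Z=$(python3 -c "
from h import *
print(readout.state()['eef_pos'][2]-79.5)"); python3 e.py -34 $Z
```

```text
t 67.12 p [ 499.9 -360.8  149.6] rpy [-1.571  0.     3.109] F [-0.  -0.  -1.2] op 0.065 q [-0.73  0.52  1.63  0.    0.99  0.87]
edge px
13 4 zb 70.1 near face at groove centre: y off (want -3) -6.87 angle 0.203 rms 0.93
[[356.0, 360.8], [360.0, 360.0], [364.0, 359.1], [368.0, 358.4], [372.0, 357.3], [376.0, 356.7], [380.0, 355.8], [384.0, 354.6], [388.0, 352.5], [392.0, 345.9], [396.0, 345.3], [400.0, 344.6], [404.0, 344.0]]
```

```bash
python3 - <<'E'
from h import *
s=st(); d=read_camera("side")
C=np.array([494.65,-330.3]); a=-.041; X=np.array([np.cos(a),np.sin(a)]); Y=np.array([-X[1],X[0]]); T=C-34*Y
for off in (79.5,75):
    w=pxW(d,[[356,360.8],[360,360],[364,359.1],[368,358.4],[372,357.3],[376,356.7],[380,355.8],[384,354.6]],s["eef_pos"][2]-off)[:,:2]-T
    print(off,np.polyfit(w@X,w@Y,1).round(3), (w@X).round(0)[[0,-1]])
im=d["img"]; cv2.imwrite("pics/last.png",cv2.resize(im[290:400,320:430,::-1],None,fx=5.4,fy=5.4,interpolation=cv2.INTER_CUBIC))
E
```

```text
t 67.17 p [ 499.8 -360.8  149.5] rpy [-1.571  0.     3.109] F [ 0.4  0.2 -0.9] op 0.061 q [-0.73  0.52  1.63  0.    0.99  0.87]
79.5 [  0.017 -11.572] [-47.   5.]
75 [  0.017 -15.085] [-48.   3.]
```

View pics/last.png

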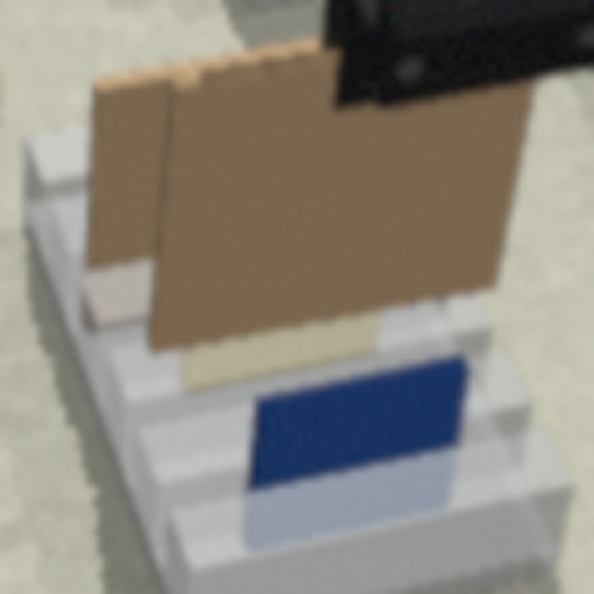

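The last picture shows the second blank clear of the rack, bottom edge (150,350)-(495,287), just beyond the yellow square and in front of the first blank, which stands upright.

```bash
cat > f.py <<'E'
from h import *
C=np.array([494.65,-330.3]); a=-.041; X=np.array([np.cos(a),np.sin(a)]); Y=np.array([-X[1],X[0]]); T=C-34*Y
d=read_camera("side"); P=[[347.6,354.4],[392,345.9],[396,345.3],[400,344.6],[404,344.0],[411.3,342.7]]
for zb in (70,74):
    w=pxW(d,P,zb)[:,:2]-T; print(zb,np.polyfit(w@X,w@Y,1).round(3),(w@X).round(0)[[0,-1]])
print(T)
E
python3 f.py
```

```text
70 [-0.017  4.157] [-57.  61.]
74 [-0.017  0.9  ] [-58.  59.]
[ 493.25639052 -364.271427  ]
```

Call:
{"method": "apply_moves", "body": {"increments": [[[0,0.5,0.5],[0,0.4,0],0.1],[[0,0.5,0],[0,0,0],0.1],[[0,0.3,0],[0,0,0],0.1],[[0,0,0],[0,0,0],0.1],[[0,0,0],[0,0,0],0.1]]}}

```text
t: 67.9
eef_pos: [499.4, -366.3, 135.1]
tcp_rot: [-1.572, -0.001, 3.101]
ft_force: [0.1, 0.1, -0.5]
opening: 0.062
```

```bash
python3 m.py 500 -366.4 125 -3.182
```

```text
t 67.9 p [ 499.4 -366.3  135.1] rpy [-1.572e+00 -1.000e-03  3.101e+00] F [ 0.1  0.1 -0.5] op 0.062 q [-0.74  0.54  1.63  0.    0.97  0.87]
shift cm [-0.06  1.01  0.01] rot deg [ 0.1 -0.   0. ] |d| 1.01
```

Bottom is at about 55 mm. I lower gently, with entry expected at 47 (reading about 127).

Call:
{"method": "apply_moves", "body": {"increments": [[[0,0.5,0],[0,0,0],0.1],[[0,0.4,0],[0,0,0],0.1],[[0,0.3,0],[0,0,0],0.1],[[0,0.3,0],[0,0,0],0.1],[[0,0.2,0],[0,0,0],0.1]]}}

```text
t: 68.53
eef_pos: [499.5, -366.3, 117.1]
tcp_rot: [-1.572, -0.0, 3.101]
ft_force: [-0.2, -0.3, -1.4]
opening: 0.062
```

Call:
{"method": "apply_moves", "body": {"increments": [[[0,0.6,0],[0,0,0],0.1],[[0,0.6,0],[0,0,0],0.1],[[0,0.5,0],[0,0,0],0.1],[[0,0.3,0],[0,0,0],0.1],[[0,0.2,0],[0,0,0],0.1]]}}

```text
t: 69.15
eef_pos: [499.4, -366.2, 93.3]
tcp_rot: [-1.572, -0.001, 3.101]
ft_force: [0.2, 0.3, -0.8]
opening: 0.062
```

Call:
{"method": "apply_moves", "body": {"increments": [[[0,0.3,0],[0,0,0],0.1],[[0,0.3,0],[0,0,0],0.1],[[0,0.3,0],[0,0,0],0.1],[[0,0.3,0],[0,0,0],0.1],[[0,0.3,0],[0,0,0],0.1]]}}

```text
t: 69.78
eef_pos: [498.7, -368.0, 91.4]
tcp_rot: [-1.565, 0.004, 3.102]
ft_force: [-8.6, 6.5, 27.3]
opening: 0.062
```

Contact with the groove floor at the expected reading (about 92). I release, retreat and check.

Call:
{"method": "apply_moves", "body": {"increments": [[[0,-0.1,-0.1],[0,0,0],2],[[0,0,0],[0,0,0],2.5],[[0,0,0],[0,0,0],2.5],[[0,-1,0],[0,0,0],2.5],[[0,-3,0],[0,0,0],2.5]]}}

```text
t: 70.4
eef_pos: [498.1, -366.4, 132.5]
tcp_rot: [-1.566, 0.002, 3.102]
ft_force: [0.6, -0.4, -0.3]
opening: 0.262
```

Call:
{"method": "apply_moves", "body": {"increments": [[[0,-5,0],[0,0,0],3],[[0,-6,0],[0,0,0],3],[[0,-4,0],[0,0,0],3],[[6,0,2],[0,0,0],3],[[4,0,4],[0,0,0],3]]}}

```text
t: 71.03
eef_pos: [396.5, -420.9, 292.1]
tcp_rot: [-1.563, 0.006, 3.108]
ft_force: [0.4, 0.1, -0.2]
opening: 0.315
```

Call:
{"method": "apply_moves", "body": {"increments": [[[3,0,5],[0,0,0],3],[[3,0,5],[0,0,0],3],[[0,0,5],[0,0,0],3],[[0,0,0],[0,0,0],3],[[0,0,0],[0,0,0],3]]}}

```text
t: 71.65
eef_pos: [325.5, -574.4, 296.3]
tcp_rot: [-1.56, 0.007, 3.104]
ft_force: [1.1, -0.4, -0.1]
opening: 0.315
```

```bash
python3 - <<'E'
from h import *
st(); C=np.array([494.65,-330.3]); a=-.041; X=np.array([np.cos(a),np.sin(a)]); Y=np.array([-X[1],X[0]])
for n in ("side","top"):
    c=read_camera(n); print(n)
    find(c,["blank0"],k=4); find(c,["weight0"],k=7); find(c,["bin_handle"],k=1); find(c,["exerciser","cap","pulley","tape"],k=1)
    im=c["img"].astype(int); t=(im[:,:,0]-im[:,:,2]>22)&(im[:,:,0]-im[:,:,2]<70)
    if n=="top":
        for r in (220,235,250,262): print(r,[425+int(i) for i in np.where(t[r,425:500])[0]])
        # predicted columns of top edges (z=132) for perfectly upright blanks
        for g in (34,-34): print("pred",g,px(c,[np.r_[C+g*Y+u*X+s*Y,132] for u in (-55,0,55) for s in (-3,3)]).round(1).tolist())
c=read_camera("top"); save(c,"final.png",(100,130,520,310),1.9)
E
```

```text
t 71.65 p [ 325.5 -574.4  296.3] rpy [-1.56   0.007  3.104] F [ 1.1 -0.4 -0.1] op 0.315 q [-1.16  0.46  1.33  0.    1.34  0.45]
side
blank0 0.21 [ 626. -125.   23.] [394. 271.]
weight0 0.9 [ 264. -274.   28.] [242. 357.]
weight0 0.78 [ 642. -472.   25.] [480. 394.]
weight0 0.69 [308. 198.  26.] [225. 212.]
exerciser 0.61 [ 705. -238.    4.] [449. 305.]
pulley 0.25 [ 629. -118.   30.] [394. 266.]
top
blank0 0.89 [ 495. -371.    9.] [472. 243.]
blank0 0.8 [ 494. -295.   15.] [440. 243.]
blank0 0.35 [574. 343.  27.] [162. 212.]
weight0 0.89 [511. 361.  30.] [153. 239.]
weight0 0.69 [572. 341.  29.] [163. 212.]
weight0 0.58 [452. 374.  25.] [148. 265.]
weight0 0.56 [313. 200.  27.] [223. 325.]
weight0 0.56 [ 646. -470.   26.] [513. 177.]
bin_handle 0.57 [616. 180.  67.] [230. 189.]
exerciser 0.89 [ 707. -244.    1.] [414. 155.]
cap 0.56 [419. 161.   4.] [242. 279.]
tape 0.71 [704. 267.   2.] [198. 159.]
220 [443, 444, 445, 446, 447, 448, 449, 450, 451, 452, 453, 472, 473, 474, 475, 476, 477, 478, 479, 480, 481, 482, 483, 484]
235 [443, 444, 445, 446, 447, 448, 449, 450, 451, 452, 453, 457, 458, 459, 460, 463, 474, 475, 476, 477, 478, 479, 480, 481, 483, 484, 485]
250 [443, 444, 445, 446, 447, 448, 449, 450, 451, 452, 453, 457, 458, 459, 460, 461, 463, 475, 476, 477, 478, 479, 480, 481, 482, 483, 484, 485]
262 [443, 444, 445, 446, 447, 448, 449, 450, 451, 452, 453, 474, 475, 476, 477, 478, 479, 480, 481, 482, 483, 484, 485]
pred 34 [[452.5, 261.4], [449.7, 261.3], [452.6, 235.3], [449.8, 235.3], [452.6, 209.5], [449.8, 209.5]]
pred -34 [[484.8, 262.3], [481.9, 262.2], [484.7, 236.3], [481.8, 236.2], [484.5, 210.5], [481.7, 210.4]]
```

```bash
python3 -c "
from h import *
print(env.job_done())"
```

```text
the job is handed in; nothing more can be done
None
```

The job is handed in at about t = 72 s. No verdict is reported, but my last checks agree with every end condition I could measure.

**What I did**
- I tipped the bin to about 0.68 rad by its handle, and all three weights rolled into the low corner.
- With the bin still tipped, I carried the three weights one by one into the kidney dish.
- I lowered the bin under grip, about 0.5 rad/s by my step sizes, and pressed it level.
- I moved both blanks upright into the left and right empty grooves of the stand.

**Last checks**
- **Weights:** the top view finds them in the dish at about (572,341), (511,361) and (452,374).
- **Bin:** the handle is at z of about 67 mm, which means level.
- **Blanks:** their top edges lie within about 1 pixel of where upright, seated blanks should be. The networks put their bottoms at about x 494, y −295 and −371, z 9 to 15 mm.
- **Bystanders:** the exerciser, cap and tape show no movement of note. The arm is clear of everything.

**What disagreed or went wrong**
- **Fingertips:** the real tips sat about 22 mm short of the reported TCP. The first handle grasp missed because of this. I confirmed it by touching the bar (53 N) and corrected for it.
- **First blank:** it caught twice on a groove edge (up to 41 N) before it went in.
- **Final side view:** it found no blanks and none of the dish weights, so those checks rest on the top view and the contact readings.
- **Pulley:** the last check gave no trustworthy reading for it; I never went near it at low height.
- **Final picture:** I could not view it because the limit was reached.

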